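# Hang the drip cup in the record washer's twist-lock ring

### The arm

A 6-joint arm with a two-finger parallel gripper is mounted at the origin on the work surface. World frame = base frame: x ahead of the robot, y to its left, z up, the work surface at z = 0. Lengths are in m, angles in rad, forces in N, time in s.
With the tool pointing down it reaches from about 0.35 to 0.975 m from the base axis. Payload 4.9 kg.
Tool frame: the origin (TCP) lies at the very end of the fingers, on their centre line; the grasp point (between the pads) lies behind it (manip.grip_depth is the z of the grasp point in the tool frame, in m); z points along the fingers, y is the direction in which the jaws open and shut (so a half turn about z gives the same grasp; the last joint's range is limited). The gripper opens to 85 mm and grips with 20 to 120 N. Pads are 22 mm wide; open, the fingers measure 114 mm over their backs; the gripper's body (76 mm by 85 mm) begins 54 mm behind the grasp point. The pads swing forward as they close: fully open they stand 13 mm farther back than shut.
Start: joints at [1.183, 0.053, 1.613, -0, 1.476, -0.119], TCP at [0.166, 0.603, 0.195] pointing down, gripper open.
Joint ranges: [-3.01, 3.01], [-1.01, 2.22], [0.06, 2.58], [-1.02, 4.17], [0.09, 2.62], [-3.14, 3.14]. Speed limits (rad/s): [2.57, 2.57, 3.14, 3.14, 3.14, 3.14].

### API

Orientations are given as a unit quaternion [w, x, y, z].
In Python, from plant import state, optics, manip, silhouettes, place_of gives the robot as it stands. The module is installed in compiled form; this text tells all that it offers.
- The arm moves only by the tool jog_arm, never from a script. Its argument "increments" is a list of rows, each an object with "slide": the shift along the tool's x, y, z in mm, a list of three; "rotation": the turn, a rotation vector about the tool's x, y, z in degrees, a list of three. A call has 1 to 20 rows; each row shifts and turns the commanded pose from where the row before left it, along the tool's axes as they then stand; what a row does not reach is not made up. A row lasts 1/12 s, in which the tool goes at most 41.7 mm and 7.16 degrees, less where a joint would pass 70% of its speed; a pose out of reach is approached as far as the arm can. A call with a gripper value outside its range is refused whole. "fingers" is the opening, from 0 (shut) to 1 (fully open), set as the call begins (left out, the last holds). The fingers move at their own pace and stop on an object; the grip force is fixed at half the most. Time passes only in rows, so rows that do not move let the fingers close. It gives the time, the measured TCP pose, the force and the opening at its end, in the units of the state.
- state(): the state, without advancing time (a new reading comes with each control period).
- optics.grab_frame(name): name is "side" or "top"; returns a dict with "frame" (400x640x3 uint8, blue, green, red), "camera_matrix" (3x3 intrinsics, pixels), "distortion" ([k1, k2, p1, p2, k3] as OpenCV has them; the pictures are not rectified), "R" (3x3) and "t" (3): a world point X has camera coordinates R X + t. Camera axes: x right, y down, z forward; pixel columns grow to the right and rows downward; lengths in m; the calibration is good to about 2 mm. A picture is of the moment at which its call begins. There is no depth.
- manip.job_done(): hands the job in, once; it reports no verdict.
Trained networks look in the newest picture that a camera, given by its name, has taken for a name from the list of things; names that differ only in an ending like _2 or _b are one class to them, and where a whole thing is asked for, a point or a joint stands for the part that bears it (a point fixed in the world has none). Each returns a list of dicts, best first, with "score" (0 to 1); they miss things now and then, are a little off and sometimes report something else, mostly with a low value. They report only what shows in the picture. A call takes as long as a camera call. They do not tell look-alikes from the thing itself.
- silhouettes(thing, camera): "mask" (400x640 bool, what is visible of it) and "bbox" ([left, top, right, bottom] in pixels, round what is visible of it).
- place_of(thing, camera): "uv" ([column, row] in pixels: a listed point, or the origin of a listed thing).
The state is a dict: "time": time; "joint_pos": joint angles; "joint_vel": joint speeds; "joint_efforts": joint torques, N m; "tool_pos": TCP position; "tool_rot": TCP orientation; "contact_force": force on the tool from outside, world axes, zero at the start; "ft_torque": the same for the moment, N m; "gripper_width": opening from 0.0 (shut) to 1.0 (fully open).
Only numpy, scipy, OpenCV 4.12 (cv2) and the standard library are available. Lean on these libraries where they do the work, as an engineer would, in place of code of your own. Each camera call takes 0.05 s, during which the arm holds its last target.

### The job

The record washer's drip cup has been emptied: pick up the handled steel cup that has two ears at its rim and bring it up from below into the ring on the front of the washer, ears through the two notches. Then swing its handle counter-clockwise (seen from above), over the low ridges to the seats before the stops, let the ears down so that the cup hangs locked and upright in the ring, and let go. Leave the plain cup without ears where it stands.

Things in the scene. Friction and masses are not known exactly. Their poses are not given: they have to be found in the camera images.
- cup_grip (a point): Centre of the black grip (22 mm wide, 20 high, 90 long along the handle) of the eared drip cup, a loose open steel cup, 56 mm in diameter, 90 tall, 0.2 kg nearly all in the cup, standing on the table. Frame of the cup: x level along the handle from grip to cup, z up. The cup's axis is 150 mm along +x; its underside is 34 mm below this point. Handle, 195 mm long from the axis, lies level.
- cup_hub (a point): Point on the drip cup's axis level with the undersides of its two ears: 42 mm above the grip's centre, 76 above the cup's underside; same frame. The flat ears stick out at the rim along +x and -x (in line with the handle): 14 mm wide, 8 thick, tips 52 mm from the axis. To pass the ridges, turn with this point 6 to 22 mm above ring_center, best 13; higher, the handle hits the ring.
- ring_center (a point): Centre of the fixed ring at its top face, 160 mm up; plate 8 mm thick, hole radius 37, rim 73; washer front 75 mm beyond it, spout 60 above. Locked: cup's x along this frame's x (z up), 15 deg play, ears resting on top between 5 mm ridges and 12 mm stops. Ears pass the 2 notches (to 63 mm radius) with cup's x 60 deg clockwise from above of this x, 15 deg play; ridges half way.
- plain_grip (a point): Centre of the handle's grip on the plain cup: the same steel cup and handle but with no ears at its rim, standing on the table at the other side. Leave it. Same frame and sizes as cup_grip.
Not all that is in view belongs to the job. Leave any blue or pink look-alike of the part that bears cup_grip alone.

How it is judged:
By the outcome, as a careful person would: the job done as asked, in the order asked, and still so for the second after the job is handed in, with the robot touching nothing.
It also fails if it takes over 48 s, if anything falls off the work surface, if the arm or the gripper's body presses on something with over 40 N, if the wrist force passes 120 N, or if a joint passes its speed limit or range.

## Working session

There is one attempt and no reset: what is moved stays moved. The work goes in short steps, Python scripts to look and compute and a tool call to move; the robot and the scene stay as the last step left them, time stands still between calls to the robot, and variables do not carry over. Pictures are saved under pics/ and viewed, and the job is handed in when it is done.

Besides the shell and the picture viewer there is one more tool, called after "Call:" as name([rows], argument=value, ...), one row to a line, values as JSON. jog_arm: Moves the arm, as the interface text tells. Its arguments: {"type":"object","properties":{"increments":{"type":"array","items":{"type":"object","properties":{"slide":{"type":"array","items":{"type":"number"}},"rotation":{"type":"array","items":{"type":"number"}}}}},"fingers":{"type":"number"}},"required":["increments"]}

```bash
mkdir -p pics; ls
cat > h.py <<'E'
import numpy as np, cv2
from plant import state, optics, manip, silhouettes, place_of
def grab(n,name=None):
    f=optics.grab_frame(n)
    if name: cv2.imwrite('pics/'+name+'.png',f['frame'])
    return f
E
python3 - <<'E'
from h import *
F={}
for n in('side','top'):
    f=grab(n,n+'0'); print(n,np.round(f['camera_matrix'],1).tolist(),f['distortion'],np.round(-f['R'].T@f['t'],3), np.round(f['R'],2).tolist())
    for th in ('cup_grip','cup_hub','ring_center','plain_grip'):
        print(th,[(np.round(d['uv'],1).tolist(),round(d['score'],2)) for d in place_of(th,n)])
s=state();print(s,manip.grip_depth)
E
```

```text
pics
side [[472.5, 0.0, 318.7], [0.0, 472.5, 207.2], [0.0, 0.0, 1.0]] [0.02246615 0.         0.         0.         0.        ] [ 0.386 -0.943  0.907] [[1.0, -0.07, -0.01], [-0.06, -0.68, -0.73], [0.04, 0.73, -0.68]]
cup_grip [([216.3, 362.6], 0.94), ([336.6, 331.7], 0.9), ([306.7, 279.1], 0.58)]
cup_hub [([375.5, 267.8], 0.85), ([398.6, 364.8], 0.73), ([211.7, 294.7], 0.68), ([392.3, 169.7], 0.59)]
ring_center [([393.9, 169.3], 0.56)]
plain_grip [([296.1, 146.4], 0.55)]
top [[385.7, 0.0, 318.3], [0.0, 385.7, 195.6], [0.0, 0.0, 1.0]] [0.02790802 0.         0.         0.         0.        ] [ 0.288 -0.082  1.115] [[-0.02, -1.0, -0.02], [-0.99, 0.02, -0.12], [0.13, 0.01, -0.99]]
cup_grip [([433.6, 184.0], 0.68), ([461.1, 267.8], 0.56)]
cup_hub [([407.3, 277.4], 0.95), ([471.2, 141.6], 0.93), ([383.8, 146.0], 0.78)]
ring_center [([289.4, 106.7], 0.97)]
plain_grip [([195.9, 211.1], 0.94), ([382.6, 202.0], 0.68)]
{'time': 0.5, 'joint_pos': array([ 1.18298487e+00,  5.27133723e-02,  1.61294327e+00, -1.23362345e-05,
        1.47598723e+00, -1.19009734e-01]), 'joint_vel': array([-0.00035217, -0.00117978, -0.00123813,  0.00172745, -0.00136576,
        0.00053454]), 'joint_efforts': array([-1.99667070e-04, -3.93212664e+01, -3.70027864e+01, -5.77675132e-05,
        1.34146139e-03, -1.86628057e-05]), 'tool_pos': array([0.16598067, 0.60251981, 0.1946694 ]), 'tool_rot': array([-4.76238597e-07,  1.33996022e-01,  9.90981869e-01, -2.63312470e-05]), 'contact_force': array([-0.75916804,  0.15029584,  0.24856352]), 'ft_torque': array([ 0.00553431, -0.00060894,  0.02887953]), 'gripper_width': 1.003415155133705} -0.0187
```

View pics/side0.png

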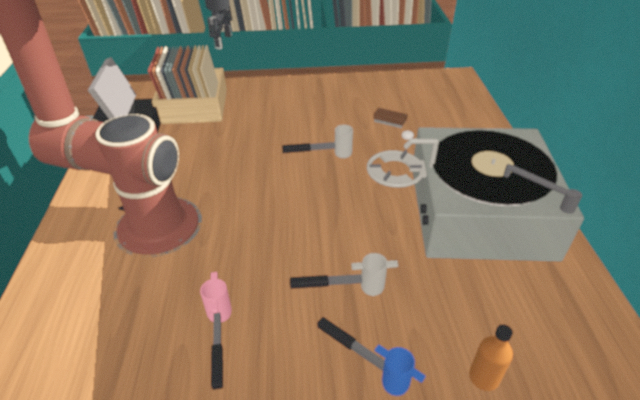

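View pics/top0.png

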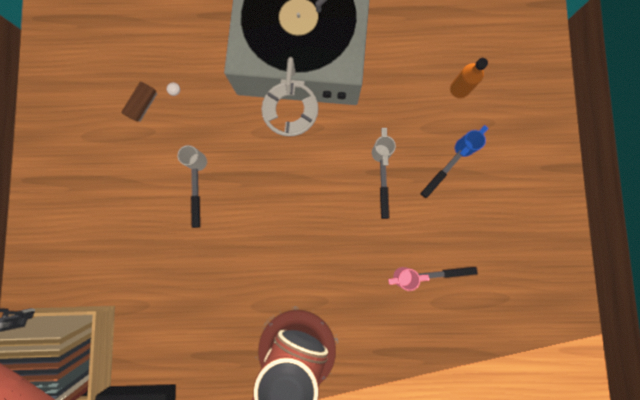

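The eared steel cup is at side (310,281)–(375,268) and top (384,202)–(384,146). The plain cup is at top (195,211) and the ring at top (289,107) / side (394,169). Next I'll zoom in on the ring and triangulate.

```bash
cat >> h.py <<'E'
def tri(obs):
    A=[];b=[]
    for f,uv in obs:
        p=cv2.undistortPoints(np.array([[uv]],float),f['camera_matrix'],np.array(f['distortion']))[0,0]
        R,t=f['R'],np.array(f['t']).ravel()
        for i in(0,1): A.append(R[i]-p[i]*R[2]);b.append(p[i]*t[2]-t[i])
    X,r,_,_=np.linalg.lstsq(np.array(A),np.array(b),rcond=None)
    return X,r
def proj(f,X):
    return cv2.projectPoints(np.array(X,float).reshape(-1,3),cv2.Rodrigues(np.array(f['R']))[0],np.array(f['t'],float),f['camera_matrix'],np.array(f['distortion']))[0].reshape(-1,2)
def backz(f,uv,z):
    p=cv2.undistortPoints(np.array([[uv]],float),f['camera_matrix'],np.array(f['distortion']))[0,0]
    C=-f['R'].T@np.array(f['t']).ravel();d=f['R'].T@np.array([p[0],p[1],1]);return C+d*(z-C[2])/d[2]
E
python3 - <<'E'
from h import *
s=grab('side');t=grab('top')
print('ring',tri([(s,(393.9,169.3)),(t,(289.4,106.7))]))
print('hub',tri([(s,(375.5,267.8)),(t,(383.8,146))]))
print('grip',tri([(s,(306.7,279.1)),(t,(382.6,202))]))
print('grip z34',backz(s,(306.7,279.1),.034),backz(t,(382.6,202),.034))
print('hub z76',backz(s,(375.5,267.8),.076),backz(t,(383.8,146),.076))
print('ring z160',backz(s,(393.9,169.3),.16),backz(t,(289.4,106.7),.16))
c=t['frame'][70:150,245:335];cv2.imwrite('pics/rt.png',cv2.resize(c,None,fx=7,fy=7,interpolation=cv2.INTER_CUBIC))
c=s['frame'][140:200,350:440];cv2.imwrite('pics/rs.png',cv2.resize(c,None,fx=7,fy=7,interpolation=cv2.INTER_CUBIC))
E
```

```text
ring (array([0.64031696, 0.00135303, 0.14718581]), array([4.30441759e-05]))
hub (array([ 0.55455346, -0.25273077,  0.06420654]), array([1.34344859e-06]))
grip (array([ 0.39854587, -0.24800021,  0.0332368 ]), array([2.70981217e-05]))
grip z34 [ 0.39488974 -0.24919783  0.034     ] [ 0.40214892 -0.24758919  0.034     ]
hub z76 [ 0.55137129 -0.26259964  0.076     ] [ 0.55238848 -0.25078364  0.076     ]
ring z160 [ 0.6312738  -0.01664218  0.16      ] [6.40375515e-01 4.68720822e-04 1.60000000e-01]
```

View pics/rt.png

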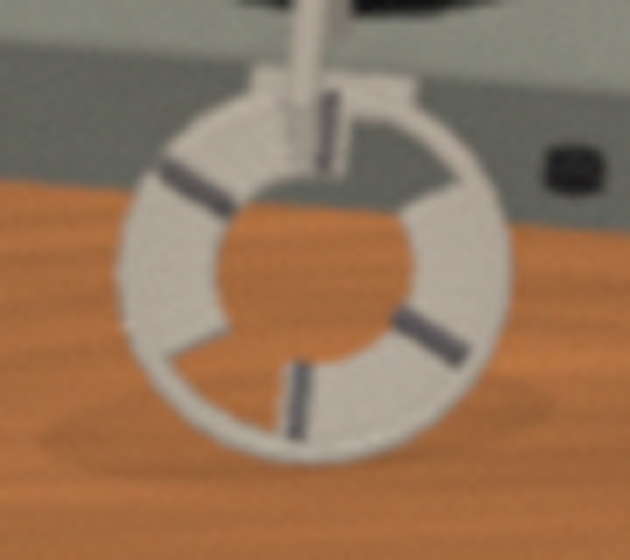

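View pics/rs.png

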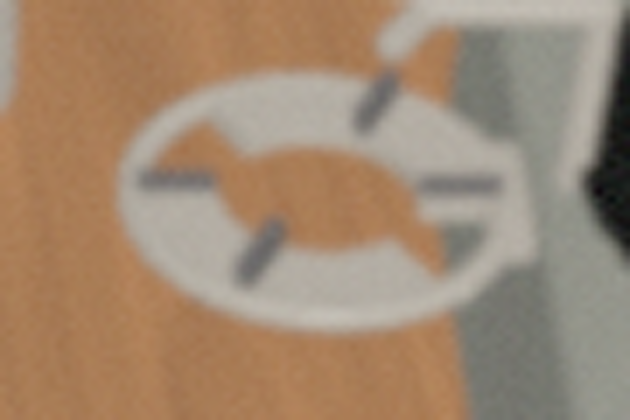

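```bash
cat > ov.py <<'E'
from h import *
def ringpts(c,yaw):
    P=[]
    for r in(.037,.073):
        a=np.linspace(0,2*np.pi,200);P.append(np.c_[c[0]+r*np.cos(a),c[1]+r*np.sin(a),0*a+c[2]])
    for d in(-60,-30,0,30,):
        for s in(0,180):
            a=np.radians(yaw+d+s);r=np.linspace(.037,.073,30);P.append(np.c_[c[0]+r*np.cos(a),c[1]+r*np.sin(a),0*r+c[2]])
    return np.vstack(P)
def cuppts(grip,yaw):
    x=np.array([np.cos(yaw),np.sin(yaw),0]);y=np.array([-x[1],x[0],0]);z=np.array([0,0,1]);g=np.array(grip)
    P=[];a=np.linspace(0,2*np.pi,150)
    for h in(-.034,.056): 
        for k in a: P.append(g+.15*x+.028*(np.cos(k)*x+np.sin(k)*y)+h*z)
    for q in np.linspace(-.045,.045,40):
        for w in(-.011,.011): P.append(g+q*x+w*y+.010*z)
    for q in np.linspace(-.052,.052,60):
        for w in(-.007,.007): P.append(g+(.15+q)*x+w*y+.050*z)
    return np.array(P)
def overlay(f,P,box,name,k=7):
    u0,v0,u1,v1=box
    im=cv2.resize(f['frame'][v0:v1,u0:u1],None,fx=k,fy=k,interpolation=cv2.INTER_CUBIC)
    for u,v in proj(f,P):
        cv2.circle(im,(int((u-u0+.5)*k),int((v-v0+.5)*k)),1,(0,255,0),-1)
    cv2.imwrite('pics/'+name+'.png',im); return im
E
python3 - <<'E'
from ov import *
s=grab('side');t=grab('top')
P=ringpts((.6403,0.0,.16),np.radians(27)*57.2958)
a=overlay(t,P,(245,70,335,150),'a',5);b=overlay(s,P,(350,130,440,210),'b',5)
cv2.imwrite('pics/o1.png',np.vstack([a,b])[:, :][:800])
cv2.imwrite('pics/o1.png',cv2.resize(np.hstack([a,b]),(800,356)))
P=cuppts((.400,-.2485,.034),np.arctan2(-.004,.152))
a=overlay(t,P,(340,115,430,225),'a',5);b=overlay(s,P,(285,240,415,300),'b',5)
cv2.imwrite('pics/o2.png',a);cv2.imwrite('pics/o3.png',b)
E
```

```text
(no output)
```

View pics/o1.png

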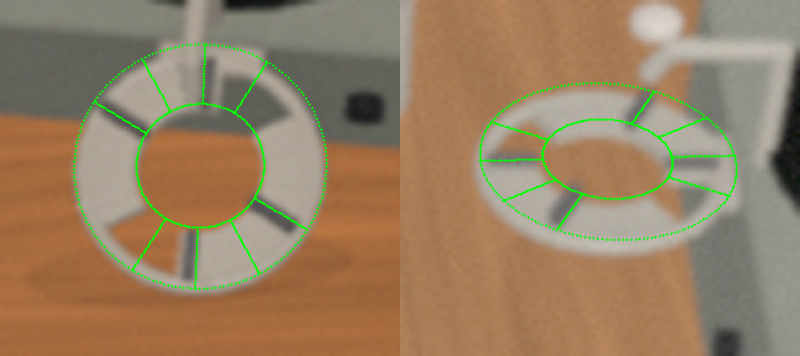

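View pics/o2.png

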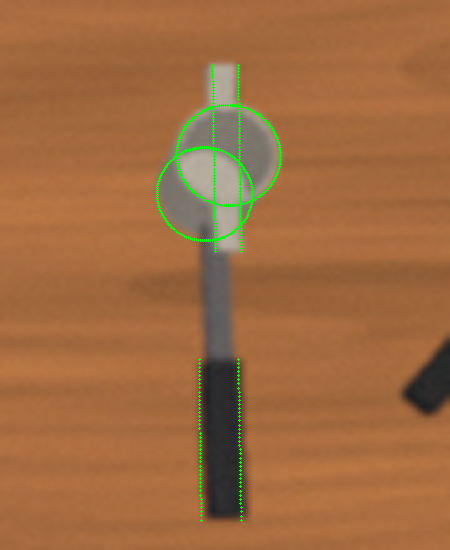

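View pics/o3.png

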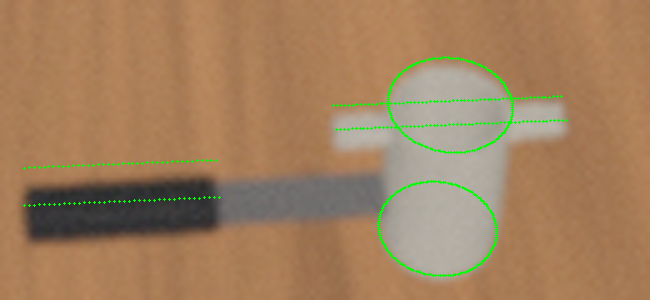

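```bash
cat > fit.py <<'E'
from ov import *
from scipy.optimize import minimize
def boxp(x0,x1,y0,y1,z0,z1): return np.array([[a,b,c] for a in(x0,x1) for b in(y0,y1) for c in(z0,z1)])
def cyl(cx,r,z0,z1):
    a=np.linspace(0,2*np.pi,40);return np.vstack([np.c_[cx+r*np.cos(a),r*np.sin(a),0*a+z] for z in(z0,z1)])
CUP=[boxp(-.045,.045,-.011,.011,-.01,.01),boxp(.045,.125,-.007,.007,-.005,.005),cyl(.15,.028,-.034,.056),boxp(.098,.202,-.007,.007,.042,.050)]
def tf(P,p):
    x,y,z,yaw=p;c,s=np.cos(yaw),np.sin(yaw);return P@np.array([[c,-s,0],[s,c,0],[0,0,1]]).T+[x,y,z]
K=4
def render(f,p,box,shift=(0,0)):
    u0,v0,u1,v1=box;m=np.zeros(((v1-v0)*K,(u1-u0)*K),np.uint8)
    for P in CUP:
        q=(proj(f,tf(P,p))+shift-[u0,v0]+.5)*K
        cv2.fillConvexPoly(m,cv2.convexHull(q.astype(np.float32)).astype(int),1)
    return m
def blur(m): return cv2.GaussianBlur(m.astype(np.float32),(0,0),K*1.0)
E
python3 - <<'E'
from fit import *
f={n:grab(n) for n in('side','top')}
box={'side':(280,240,415,310),'top':(350,115,420,230)}
cen={'side':(345,275),'top':(384,170)}
M={}
for n in f:
    best=None
    for d in silhouettes('cup_grip',n):
        b=d['bbox'];print(n,b,round(d['score'],2))
        if abs((b[0]+b[2])/2-cen[n][0])<25 and abs((b[1]+b[3])/2-cen[n][1])<25: M[n]=d['mask']
np.savez('m.npz',**M)
B={}
for n in M:
    u0,v0,u1,v1=box[n];B[n]=blur(cv2.resize(M[n][v0:v1,u0:u1].astype(np.uint8),None,fx=K,fy=K,interpolation=cv2.INTER_NEAREST))
def cost(v,names,sh=False):
    c=0
    for i,n in enumerate(names):
        s=v[3+2*i:5+2*i] if sh else (0,0)
        c+=np.abs(blur(render(f[n],(v[0],v[1]-0,.034,v[2]),box[n],s))-B[n]).sum()/B[n].sum()
    return c
def run(names):
    best=None
    for y0 in(-.245,-.255):
      r=minimize(cost,[.398,y0,.03],args=(names,),method='Nelder-Mead',options=dict(initial_simplex=[[.398,y0,.03],[.405,y0,.03],[.398,y0-.008,.03],[.398,y0,-.03]],xatol=1e-4,fatol=1e-4))
      if best is None or r.fun<best.fun: best=r
    print(names,np.round(best.x,4),best.fun);return best.x
for nm in(['side'],['top'],['side','top']): x=run([k for k in nm if k in M])
p=(x[0],x[1],.034,x[2])
for n in f:
    P=np.vstack([tf(q,p) for q in CUP]);overlay(f[n],cuppts(p[:3],p[3]),box[n],'fit_'+n,5)
E
```

```text
side [287.6, 253.6, 395.4, 291.4] 0.91
side [198.5, 271.7, 231.4, 390.5] 0.7
side [318.7, 318.0, 427.2, 397.3] 0.58
top [421.0, 127.4, 488.2, 196.7] 0.9
top [371.1, 126.5, 397.1, 221.1] 0.89
top [390.6, 263.4, 480.6, 290.9] 0.65
['side'] [ 0.3989 -0.2568 -0.0046] 0.1287040263414383
['top'] [ 0.3997 -0.2523 -0.0029] 0.07582257688045502
['side', 'top'] [ 0.3995 -0.2531  0.0011] 0.2720562815666199
```

```bash
python3 -c "
import cv2,numpy as np
a=cv2.imread('pics/fit_side.png');b=cv2.imread('pics/fit_top.png')
c=np.zeros((575,1025,3),np.uint8);c[:350,:675]=a;c[:575,675:]=b
cv2.imwrite('pics/fit.png',cv2.resize(c,(800,449)))"
```

```text
(no output)
```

View pics/fit.png

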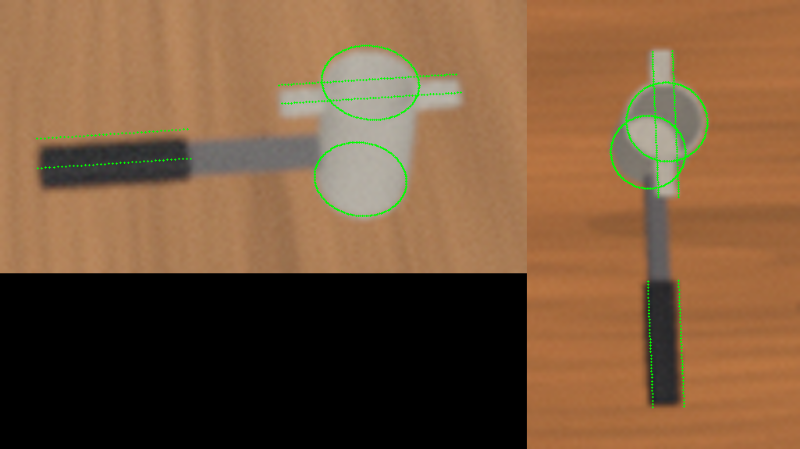

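Run:
```python
from h import *
import numpy as np
for n,c in(('top',(.6403,0.0)),('side',(.638,-.006))):
    f=grab(n)
    # rectified plane z=.16, 0.25mm/px; image up=+x, left=+y
    N=640;g=(np.arange(N)-N/2)*.00025
    U,V=np.meshgrid(g,g)
    X=np.c_[(c[0]-V).ravel(),(c[1]-U).ravel(),np.full(N*N,.16)]
    q=proj(f,X).astype(np.float32)
    im=cv2.remap(f['frame'],q[:,0].reshape(N,N),q[:,1].reshape(N,N),cv2.INTER_CUBIC)
    for r in(.037,.063,.073): cv2.circle(im,(320,320),int(r/.00025),(0,255,0),1)
    for d in range(0,360,15):
        a=np.radians(d);cv2.line(im,(int(320-np.sin(a)*300),int(320-np.cos(a)*300)),(int(320-np.sin(a)*318),int(320-np.cos(a)*318)),(0,0,255) if d==0 else (255,0,255),2)
    cv2.imwrite('pics/rect_%s.png'%n,im)
    pol=cv2.warpPolar(im,(320,720),(320,320),320,cv2.WARP_POLAR_LINEAR)
    cv2.imwrite('pics/x.png',pol)
a=cv2.imread('pics/rect_top.png');b=cv2.imread('pics/rect_side.png')
cv2.imwrite('pics/rect.png',cv2.resize(np.hstack([a,b]),(800,400)))
```

```text
(no output)
```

View pics/rect.png

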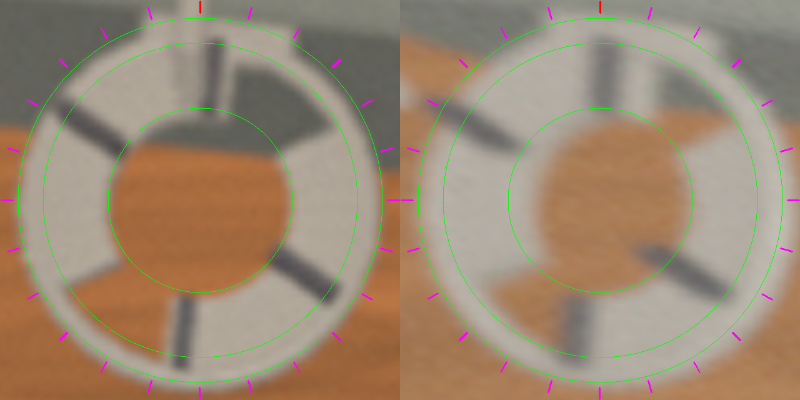

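The ring's yaw is about 23.5° and its notches lie along about −36.5°. Its centre is near (0.639, 0.0). I'll write a row generator and move to above the grip.

```bash
cat > mv.py <<'E'
from h import *
from scipy.spatial.transform import Rotation as Rn
import json
def rot(q): return Rn.from_quat([q[1],q[2],q[3],q[0]])
def down(yawdeg):
    a=np.radians(yawdeg);x=np.array([np.cos(a),np.sin(a),0]);z=np.array([0,0,-1]);return Rn.from_matrix(np.c_[x,np.cross(z,x),z])
def rows(p,R,wps,dec=0):
    """wps: (pos,R,n)"""
    out=[];p=np.array(p,float)
    for (q,Q,n) in wps:
        p0=p.copy();R0=R;rv=(R0.inv()*Q).as_rotvec()
        for i in range(1,n+1):
            tgt=p0+(np.array(q)-p0)*i/n; Rt=R0*Rn.from_rotvec(rv*i/n)
            sl=np.round(R.inv().apply(tgt-p)*1000,dec); r=np.round(np.degrees((R.inv()*Rt).as_rotvec()),1)
            if np.linalg.norm(sl)>41 or np.linalg.norm(r)>7.1: print('!!',sl,r)
            p=p+R.apply(sl/1000);R=R*Rn.from_rotvec(np.radians(r))
            out.append((sl,r))
    f=lambda v:'['+','.join('%g'%(x+0) for x in v)+']'
    print('['+','.join('{"slide":%s,"rotation":%s}'%(f(a),f(b)) for a,b in out)+']')
    print('end',np.round(p,4),'yaw',np.degrees(np.arctan2(*R.as_matrix()[1::-1,0])), len(out))
    return p,R
E
python3 - <<'E'
from mv import *
s=state()
p,R=rows(s['tool_pos'],rot(s['tool_rot']),[((.45,.2,.2),down(172),16)])
p,R=rows(p,R,[((.419,-.2525,.12),down(180),16)])
E
```

```text
[{"slide":[-24,-20,0],"rotation":[0,0,-0.5]},{"slide":[-23,-19,-1],"rotation":[0,0,-0.4]},{"slide":[-24,-20,0],"rotation":[0,0,-0.5]},{"slide":[-23,-20,0],"rotation":[0,0,-0.5]},{"slide":[-23,-21,-1],"rotation":[0,0,-0.4]},{"slide":[-23,-20,0],"rotation":[0,0,-0.5]},{"slide":[-23,-21,0],"rotation":[0,0,-0.4]},{"slide":[-23,-21,-1],"rotation":[0,0,-0.5]},{"slide":[-22,-21,0],"rotation":[0,0,-0.5]},{"slide":[-23,-21,0],"rotation":[0,0,-0.4]},{"slide":[-22,-21,-1],"rotation":[0,0,-0.5]},{"slide":[-22,-22,0],"rotation":[0,0,-0.5]},{"slide":[-21,-22,0],"rotation":[0,0,-0.4]},{"slide":[-22,-22,-1],"rotation":[0,0,-0.5]},{"slide":[-22,-22,0],"rotation":[0,0,-0.4]},{"slide":[-21,-22,0],"rotation":[0,0,-0.5]}]
end [0.4502 0.1999 0.1997] yaw 171.9993615517744 16
[{"slide":[-2,-28,5],"rotation":[0,0,-0.5]},{"slide":[-2,-29,5],"rotation":[0,0,-0.5]},{"slide":[-1,-28,5],"rotation":[0,0,-0.5]},{"slide":[-2,-28,5],"rotation":[0,0,-0.5]},{"slide":[-1,-28,5],"rotation":[0,0,-0.5]},{"slide":[0,-29,5],"rotation":[0,0,-0.5]},{"slide":[-1,-28,5],"rotation":[0,0,-0.5]},{"slide":[0,-29,5],"rotation":[0,0,-0.5]},{"slide":[0,-28,5],"rotation":[0,0,-0.5]},{"slide":[0,-28,5],"rotation":[0,0,-0.5]},{"slide":[1,-29,5],"rotation":[0,0,-0.5]},{"slide":[0,-28,5],"rotation":[0,0,-0.5]},{"slide":[1,-28,5],"rotation":[0,0,-0.5]},{"slide":[1,-29,5],"rotation":[0,0,-0.5]},{"slide":[2,-28,5],"rotation":[0,0,-0.5]},{"slide":[2,-28,5],"rotation":[0,0,-0.5]}]
end [ 0.4185 -0.2524  0.1197] yaw 179.9993615587725 16
```

Call:
jog_arm([
  {"slide": [-24, -20, 0], "rotation": [0, 0, -0.5]},
  {"slide": [-23, -19, -1], "rotation": [0, 0, -0.4]},
  {"slide": [-24, -20, 0], "rotation": [0, 0, -0.5]},
  {"slide": [-23, -20, 0], "rotation": [0, 0, -0.5]},
  {"slide": [-23, -21, -1], "rotation": [0, 0, -0.4]},
  {"slide": [-23, -20, 0], "rotation": [0, 0, -0.5]},
  {"slide": [-23, -21, 0], "rotation": [0, 0, -0.4]},
  {"slide": [-23, -21, -1], "rotation": [0, 0, -0.5]},
  {"slide": [-22, -21, 0], "rotation": [0, 0, -0.5]},
  {"slide": [-23, -21, 0], "rotation": [0, 0, -0.4]},
  {"slide": [-22, -21, -1], "rotation": [0, 0, -0.5]},
  {"slide": [-22, -22, 0], "rotation": [0, 0, -0.5]},
  {"slide": [-21, -22, 0], "rotation": [0, 0, -0.4]},
  {"slide": [-22, -22, -1], "rotation": [0, 0, -0.5]},
  {"slide": [-22, -22, 0], "rotation": [0, 0, -0.4]},
  {"slide": [-21, -22, 0], "rotation": [0, 0, -0.5]},
], fingers=1)

```text
time: 2.33
tool_pos: [0.451, 0.1985, 0.2001]
tool_rot: [0.0, 0.07, 0.998, 0.0]
contact_force: [0.5, -0.0, 0.1]
gripper_width: 1.001
```

Call:
jog_arm([
  {"slide": [-2, -28, 5], "rotation": [0, 0, -0.5]},
  {"slide": [-2, -29, 5], "rotation": [0, 0, -0.5]},
  {"slide": [-1, -28, 5], "rotation": [0, 0, -0.5]},
  {"slide": [-2, -28, 5], "rotation": [0, 0, -0.5]},
  {"slide": [-1, -28, 5], "rotation": [0, 0, -0.5]},
  {"slide": [0, -29, 5], "rotation": [0, 0, -0.5]},
  {"slide": [-1, -28, 5], "rotation": [0, 0, -0.5]},
  {"slide": [0, -29, 5], "rotation": [0, 0, -0.5]},
  {"slide": [0, -28, 5], "rotation": [0, 0, -0.5]},
  {"slide": [0, -28, 5], "rotation": [0, 0, -0.5]},
  {"slide": [1, -29, 5], "rotation": [0, 0, -0.5]},
  {"slide": [0, -28, 5], "rotation": [0, 0, -0.5]},
  {"slide": [1, -28, 5], "rotation": [0, 0, -0.5]},
  {"slide": [1, -29, 5], "rotation": [0, 0, -0.5]},
  {"slide": [2, -28, 5], "rotation": [0, 0, -0.5]},
  {"slide": [2, -28, 5], "rotation": [0, 0, -0.5]},
  {"slide": [0, 0, 0], "rotation": [0, 0, 0]},
])

```text
time: 3.75
tool_pos: [0.4175, -0.2559, 0.119]
tool_rot: [-0.001, 0.002, 1.0, -0.001]
contact_force: [-0.1, 0.8, -0.3]
gripper_width: 0.999
```

Run:
```python
from fit import *
s=state();print(s['time'],s['tool_pos'],s['tool_rot'])
p=s['tool_pos']
for n,b in(('side',(270,170,420,310)),('top',(330,110,440,240))):
    f=grab(n)
    P=[p+np.array([dx,dy,0]) for dx in np.linspace(-.011,.011,8) for dy in(-.0425,.0425)]+[p]
    overlay(f,np.vstack([cuppts((.3995,-.2525,.034),-.003),P]),b,'pg_'+n,4)
a=cv2.imread('pics/pg_side.png');b=cv2.imread('pics/pg_top.png')
c=np.zeros((560,1040,3),np.uint8);c[:560,:600]=a;c[:520,600:]=b;cv2.imwrite('pics/pg.png',cv2.resize(c,(800,431)))
```

```text
3.75 [ 0.41751336 -0.2558964   0.11902651] [-6.20519306e-04  1.98541669e-03  9.99997711e-01 -5.01687293e-04]
```

View pics/pg.png

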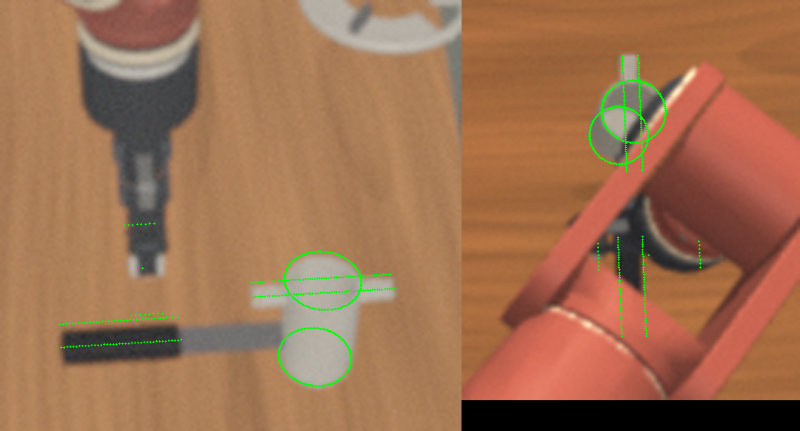

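Run:
```python
from fit import *
f=grab('side');cv2.imwrite('pics/z1.png',cv2.resize(f['frame'][160:300,270:400],None,fx=5,fy=4.2,interpolation=cv2.INTER_CUBIC))
cv2.imwrite('pics/z1.png',cv2.resize(f['frame'][170:290,270:400],(650,600),interpolation=cv2.INTER_CUBIC))
```

```text
(no output)
```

View pics/z1.png

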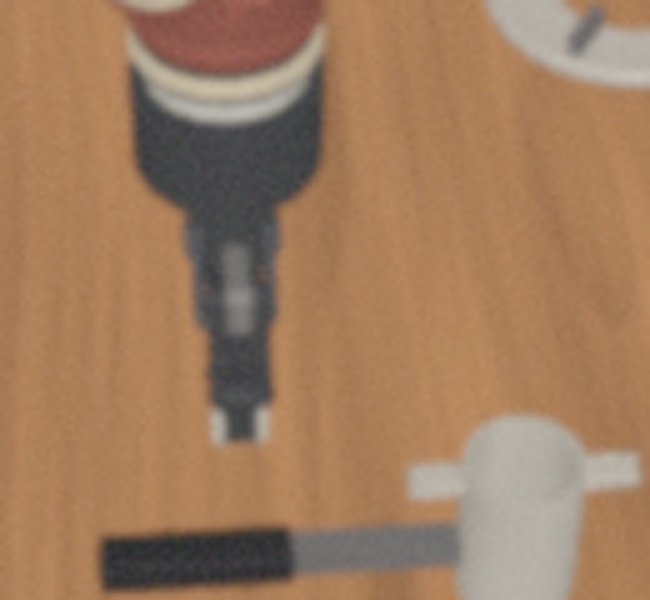

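Call:
jog_arm([
  {"slide": [0, 0, 25]},
  {"slide": [0, 0, 25]},
  {"slide": [0, 0, 15]},
  {"slide": [0, 0, 0]},
])

```text
invalid input
```

Run:
```python
from fit import *
s=state();p=s['tool_pos'];print(p)
f=grab('side')
P=[p+np.array([dx,dy,.013]) for dx in np.linspace(-.011,.011,8) for dy in(-.0425,.0425)]+[p]
overlay(f,np.vstack([cuppts((.3995,-.2525,.034),-.003),P]),(270,190,400,300),'z2',5)
g=grab('top');overlay(g,np.vstack([cuppts((.3995,-.2525,.034),-.003),P]),(330,110,440,240),'z3',4)
```

```text
[ 0.41844058 -0.25216495  0.11969472]
```

View pics/z2.png

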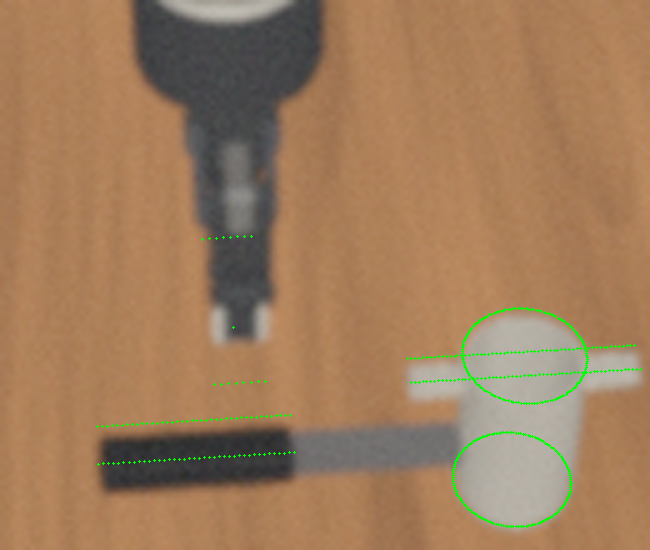

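View pics/z3.png

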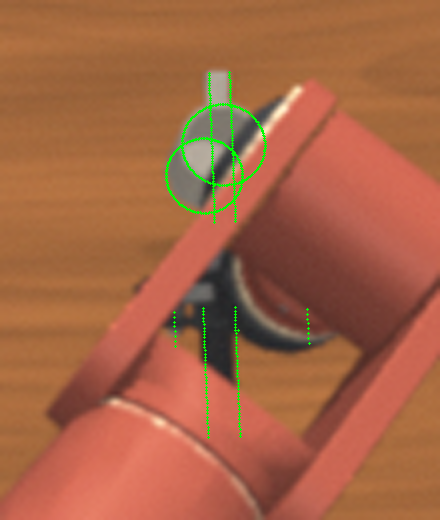

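Call:
jog_arm([
  {"slide": [0, 0, 25], "rotation": [0, 0, 0]},
  {"slide": [0, 0, 25], "rotation": [0, 0, 0]},
  {"slide": [0, 0, 15], "rotation": [0, 0, 0]},
  {"slide": [0, 0, 0], "rotation": [0, 0, 0]},
  {"slide": [0, 0, 0], "rotation": [0, 0, 0]},
])

```text
time: 4.42
tool_pos: [0.4183, -0.2511, 0.0543]
tool_rot: [-0.001, -0.001, 1.0, 0.001]
contact_force: [1.0, 1.0, 0.9]
gripper_width: 0.997
```

Run:
```python
from fit import *
s=state();p=s['tool_pos'];print(p)
f=grab('side')
P=[p+np.array([dx,dy,.013]) for dx in np.linspace(-.011,.011,8) for dy in(-.0425,.0425)]+[p]
overlay(f,np.vstack([cuppts((.3995,-.2525,.034),-.003),P]),(270,190,400,300),'z4',5)
```

```text
[ 0.41829889 -0.25114461  0.05431605]
```

View pics/z4.png

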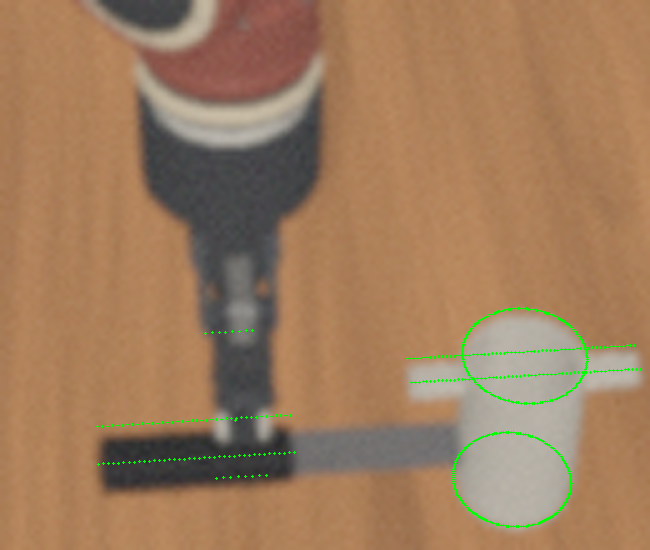

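Call:
jog_arm([
  {"slide": [0, 2, 20], "rotation": [0, 0, 0]},
  {"slide": [0, 0, 12], "rotation": [0, 0, 0]},
  {"slide": [0, 0, 6], "rotation": [0, 0, 0]},
  {"slide": [0, 0, 0], "rotation": [0, 0, 0]},
  {"slide": [0, 0, 0], "rotation": [0, 0, 0]},
])

```text
time: 4.88
tool_pos: [0.4186, -0.2504, 0.017]
tool_rot: [-0.0, -0.0, 1.0, 0.0]
contact_force: [0.0, -1.5, 0.4]
gripper_width: 1.003
```

Run:
```python
from fit import *
s=state();p=s['tool_pos'];print(p,s['contact_force'])
f=grab('side')
P=[p+np.array([dx,dy,.013]) for dx in np.linspace(-.011,.011,8) for dy in(-.0425,.0425)]+[p]
overlay(f,np.vstack([P]),(270,190,400,300),'z5',5)
```

```text
[ 0.4186004  -0.25043558  0.01695769] [ 0.0271639  -1.47385029  0.4269009 ]
```

View pics/z5.png

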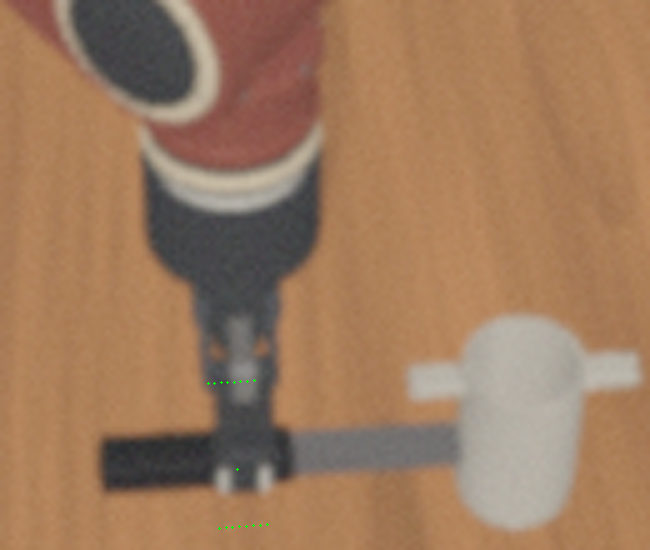

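Call:
jog_arm([
  {"slide": [0, 0, 1], "rotation": [0, 0, 0]},
  {"slide": [0, 0, 0], "rotation": [0, 0, 0]},
  {"slide": [0, 0, 0], "rotation": [0, 0, 0]},
  {"slide": [0, 0, 0], "rotation": [0, 0, 0]},
  {"slide": [0, 0, 0], "rotation": [0, 0, 0]},
  {"slide": [0, 0, 0], "rotation": [0, 0, 0]},
  {"slide": [0, 0, 0], "rotation": [0, 0, 0]},
  {"slide": [0, 0, 0], "rotation": [0, 0, 0]},
  {"slide": [0, 0, 0], "rotation": [0, 0, 0]},
  {"slide": [0, 0, 0], "rotation": [0, 0, 0]},
  {"slide": [0, 0, 0], "rotation": [0, 0, 0]},
  {"slide": [0, 0, 0], "rotation": [0, 0, 0]},
], fingers=0)

```text
time: 5.93
tool_pos: [0.4185, -0.2504, 0.0157]
tool_rot: [-0.0, 0.0, 1.0, -0.0]
contact_force: [-0.1, 0.3, -0.1]
gripper_width: 0.002
```

Run:
```python
from fit import *
s=state();p=s['tool_pos'];print(p,s['contact_force'],s['gripper_width'],s['tool_rot'])
f=grab('side')
overlay(f,[p],(270,190,400,300),'z6',5)
```

```text
[ 0.41850822 -0.25039332  0.01569823] [-0.14845928  0.2626748  -0.10316776] 0.0019554533044806336 [-1.04998182e-05  1.20895239e-05  1.00000000e+00 -1.30269565e-05]
```

View pics/z6.png

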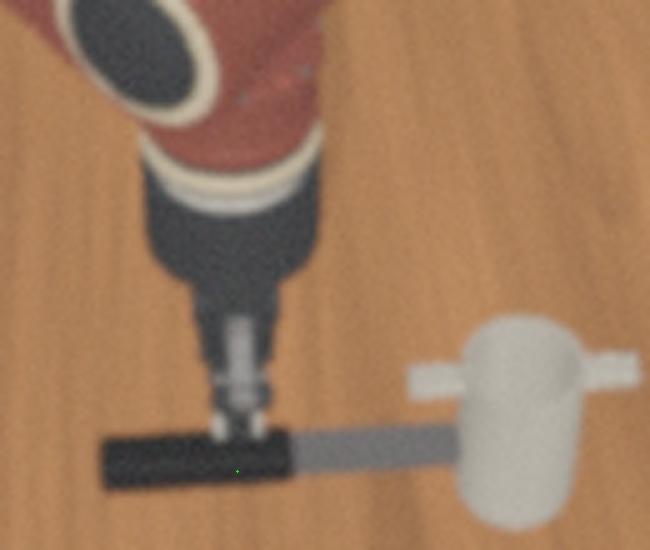

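The gripper shut to 0.002, so it missed the grip. The cup hasn't moved in the picture (grip at side x 291–328, y 277–288), and the fingertips appear at or above the grip's top edge. I'll check both views before retrying.

Run:
```python
from fit import *
s=state();p=s['tool_pos']
f=grab('side');g=grab('top')
for x in(f,g): print(proj(x,[p,p+[0,0,.03]]))
a=cv2.resize(f['frame'][220:300,280:360],(600,600),interpolation=cv2.INTER_CUBIC);cv2.imwrite('pics/z7.png',a)
a=cv2.resize(g['frame'][110:240,320:450],(600,600),interpolation=cv2.INTER_CUBIC);cv2.imwrite('pics/z8.png',a)
```

```text
[[316.96033254 283.75853036]
 [316.76659757 275.69033756]]
[[382.39444228 196.99140257]
 [383.99877755 195.68427373]]
```

View pics/z7.png

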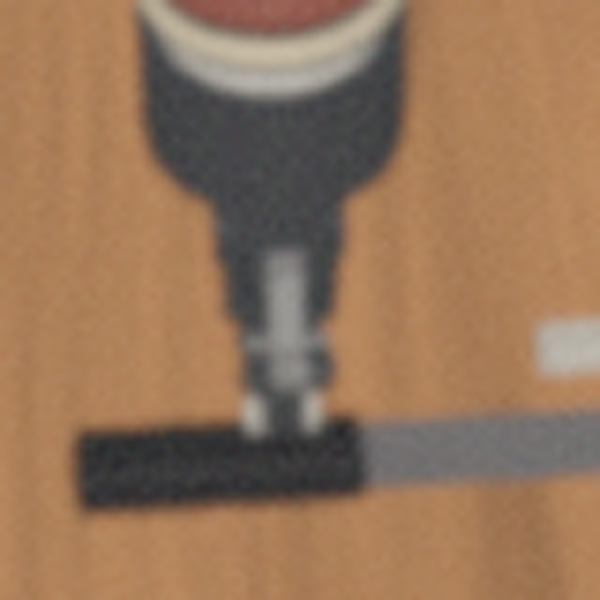

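View pics/z8.png

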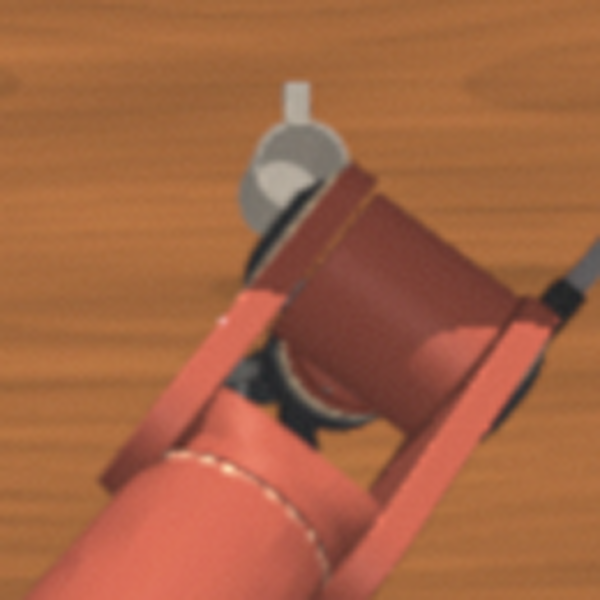

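Call:
jog_arm([
  {"slide": [0, 0, -20], "rotation": [0, 0, 0]},
  {"slide": [0, 0, -20], "rotation": [0, 0, 0]},
  {"slide": [0, 0, -10], "rotation": [0, 0, 0]},
  {"slide": [0, 0, 0], "rotation": [0, 0, 0]},
  {"slide": [0, 0, 0], "rotation": [0, 0, 0]},
])

```text
time: 6.5
tool_pos: [0.4189, -0.2507, 0.0661]
tool_rot: [0.001, 0.0, 1.0, -0.0]
contact_force: [0.1, 0.0, -0.6]
gripper_width: 0.0
```

Run:
```python
from fit import *
s=state();p=s['tool_pos'];print(p)
f=grab('side')
print(proj(f,[p]))
overlay(f,[p],(280,200,360,300),'z9',6)
```

```text
[ 0.418872   -0.25069266  0.06609042]
[[316.80025986 270.12340351]]
```

View pics/z9.png

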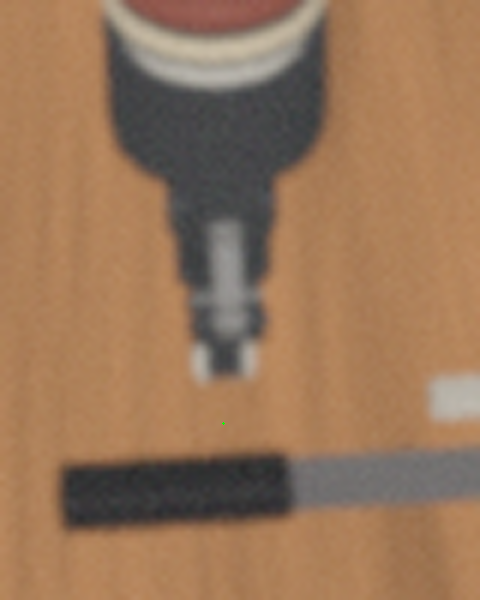

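Call:
jog_arm([
  {"slide": [0, 0, 0], "rotation": [0, 0, 0]},
  {"slide": [0, 0, 0], "rotation": [0, 0, 0]},
  {"slide": [0, 0, 0], "rotation": [0, 0, 0]},
  {"slide": [0, 0, 0], "rotation": [0, 0, 0]},
  {"slide": [0, 0, 0], "rotation": [0, 0, 0]},
  {"slide": [0, 0, 0], "rotation": [0, 0, 0]},
  {"slide": [0, 0, 0], "rotation": [0, 0, 0]},
  {"slide": [0, 0, 20], "rotation": [0, 0, 0]},
  {"slide": [0, 0, 20], "rotation": [0, 0, 0]},
  {"slide": [0, 0, 12], "rotation": [0, 0, 0]},
  {"slide": [0, 0, 6], "rotation": [0, 0, 0]},
  {"slide": [0, 0, 5], "rotation": [0, 0, 0]},
  {"slide": [0, 0, 0], "rotation": [0, 0, 0]},
], fingers=1)

```text
time: 7.63
tool_pos: [0.4181, -0.2501, 0.002]
tool_rot: [-0.001, 0.0, 1.0, 0.0]
contact_force: [-0.8, 0.4, 0.4]
gripper_width: 1.001
```

Run:
```python
from fit import *
s=state();p=s['tool_pos'];print(p,s['contact_force'])
f=grab('side')
print(proj(f,[p]))
overlay(f,[p],(280,200,360,300),'z10',6)
```

```text
[ 0.41810751 -0.25007264  0.00195274] [-0.81102402  0.43781316  0.35142238]
[[316.87152619 287.25828594]]
```

View pics/z10.png

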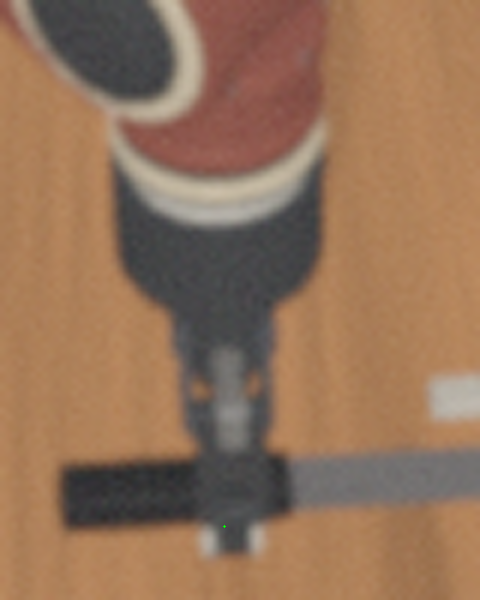

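Call:
jog_arm([
  {"slide": [0, 0, 0], "rotation": [0, 0, 0]},
  {"slide": [0, 0, 0], "rotation": [0, 0, 0]},
  {"slide": [0, 0, 0], "rotation": [0, 0, 0]},
  {"slide": [0, 0, 0], "rotation": [0, 0, 0]},
  {"slide": [0, 0, 0], "rotation": [0, 0, 0]},
  {"slide": [0, 0, 0], "rotation": [0, 0, 0]},
  {"slide": [0, 0, 0], "rotation": [0, 0, 0]},
  {"slide": [0, 0, 0], "rotation": [0, 0, 0]},
], fingers=0)

```text
time: 8.35
tool_pos: [0.4186, -0.2506, 0.0029]
tool_rot: [0.0, 0.0, 1.0, -0.0]
contact_force: [-0.8, -0.5, 0.8]
gripper_width: 0.225
```

Run:
```python
from fit import *
s=state();p=s['tool_pos'];print(p,s['contact_force'],s['gripper_width'])
f=grab('side')
overlay(f,[p],(280,200,400,300),'z11',6)
```

```text
[ 0.41861916 -0.25064957  0.0029031 ] [-0.77618563 -0.45524508  0.79284067] 0.22534634115152793
```

View pics/z11.png

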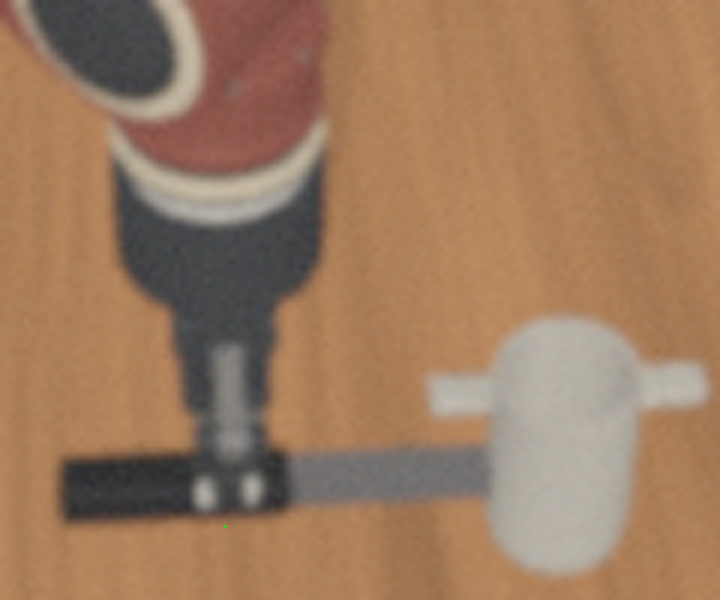

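The grip is held (opening 0.225), but the real fingertips sit about 25 mm higher than reported, so the hold is shallow. I'll regrip 8 mm deeper.

Call:
jog_arm([
  {"slide": [0, 0, 0], "rotation": [0, 0, 0]},
  {"slide": [0, 0, 0], "rotation": [0, 0, 0]},
  {"slide": [0, 0, 0], "rotation": [0, 0, 0]},
  {"slide": [0, 0, 5], "rotation": [0, 0, 0]},
  {"slide": [0, 0, 4], "rotation": [0, 0, 0]},
  {"slide": [0, 0, 0], "rotation": [0, 0, 0]},
], fingers=0.6)

```text
time: 8.9
tool_pos: [0.4177, -0.2496, -0.0077]
tool_rot: [-0.001, -0.0, 1.0, 0.001]
contact_force: [-0.5, 0.3, -1.3]
gripper_width: 0.602
```

Call:
jog_arm([
  {"slide": [0, 0, 0], "rotation": [0, 0, 0]},
  {"slide": [0, 0, 0], "rotation": [0, 0, 0]},
  {"slide": [0, 0, 0], "rotation": [0, 0, 0]},
  {"slide": [0, 0, 0], "rotation": [0, 0, 0]},
  {"slide": [0, 0, 0], "rotation": [0, 0, 0]},
  {"slide": [0, 0, 0], "rotation": [0, 0, 0]},
], fingers=0)

```text
time: 9.4
tool_pos: [0.4186, -0.2505, -0.0061]
tool_rot: [0.0, 0.0, 1.0, -0.0]
contact_force: [0.3, 0.1, 0.3]
gripper_width: 0.238
```

Run:
```python
from fit import *
s=state();p=s['tool_pos'];print(p,s['contact_force'],s['gripper_width'])
f=grab('side')
overlay(f,[p],(280,200,400,300),'z12',6)
```

```text
[ 0.41862661 -0.25048601 -0.00613172] [0.32079858 0.14687777 0.31434799] 0.2379952186969411
```

View pics/z12.png

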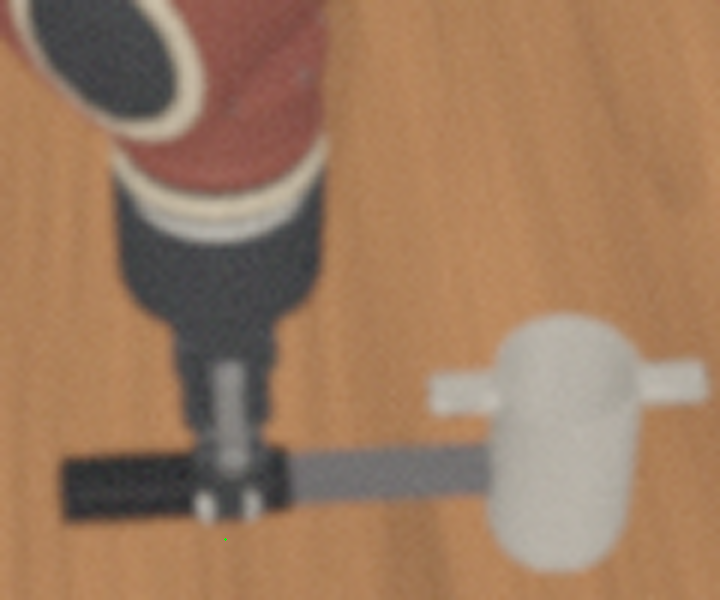

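Call:
jog_arm([
  {"slide": [0, 0, -5], "rotation": [0, 0, 0]},
  {"slide": [0, 0, -10], "rotation": [0, 0, 0]},
  {"slide": [0, 0, -12], "rotation": [0, 0, 0]},
  {"slide": [0, 0, -10], "rotation": [0, 0, 0]},
  {"slide": [0, 0, -5], "rotation": [0, 0, 0]},
  {"slide": [0, 0, 0], "rotation": [0, 0, 0]},
  {"slide": [0, 0, 0], "rotation": [0, 0, 0]},
])

```text
time: 10.03
tool_pos: [0.4189, -0.2507, 0.0364]
tool_rot: [0.0, -0.0, 1.0, -0.0]
contact_force: [-0.3, 1.0, -2.1]
gripper_width: 0.239
```

Run:
```python
from fit import *
s=state();p=s['tool_pos'];print(p,s['contact_force'],s['ft_torque'],s['gripper_width'])
f=grab('side');g=grab('top')
z=p[2]+.040
overlay(f,cuppts((p[0]-.020,-.2505,z),0),(280,190,400,300),'z13',6)
overlay(g,cuppts((p[0]-.020,-.2505,z),0),(320,110,440,210),'z14',6)
```

```text
[ 0.41885647 -0.25066393  0.03644816] [-0.26735727  1.02863203 -2.11812809] [0.00217623 0.26971469 0.01944461] 0.23921957737617816
```

View pics/z13.png

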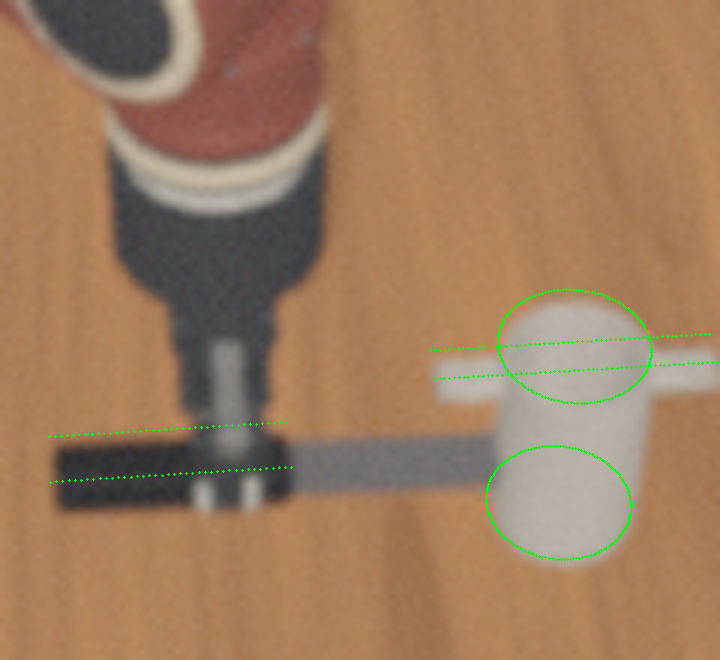

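View pics/z14.png

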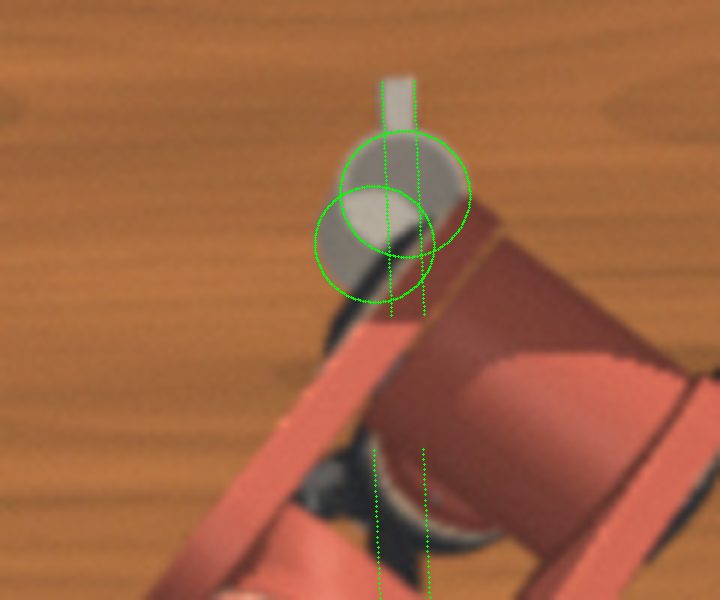

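Run:
```python
from mv import *
s=state()
p,R=rows(s['tool_pos'],down(180),[((.534,.078,s['tool_pos'][2]),down(143.5),18)])
```

```text
[{"slide":[-6,18,0],"rotation":[0,0,2]},{"slide":[-6,19,0],"rotation":[0,0,2.1]},{"slide":[-5,18,0],"rotation":[0,0,2]},{"slide":[-5,19,0],"rotation":[0,0,2]},{"slide":[-4,19,0],"rotation":[0,0,2]},{"slide":[-3,19,0],"rotation":[0,0,2.1]},{"slide":[-2,19,0],"rotation":[0,0,2]},{"slide":[-2,20,0],"rotation":[0,0,2]},{"slide":[-1,19,0],"rotation":[0,0,2]},{"slide":[0,19,0],"rotation":[0,0,2.1]},{"slide":[0,20,0],"rotation":[0,0,2]},{"slide":[1,19,0],"rotation":[0,0,2]},{"slide":[1,19,0],"rotation":[0,0,2.1]},{"slide":[3,19,0],"rotation":[0,0,2]},{"slide":[3,19,0],"rotation":[0,0,2]},{"slide":[3,19,0],"rotation":[0,0,2]},{"slide":[5,19,0],"rotation":[0,0,2.1]},{"slide":[5,19,0],"rotation":[0,0,2]}]
end [0.5339 0.0782 0.0353] yaw 143.49999999999997 18
```

Call:
jog_arm([
  {"slide": [-6, 18, 0], "rotation": [0, 0, 2]},
  {"slide": [-6, 19, 0], "rotation": [0, 0, 2.1]},
  {"slide": [-5, 18, 0], "rotation": [0, 0, 2]},
  {"slide": [-5, 19, 0], "rotation": [0, 0, 2]},
  {"slide": [-4, 19, 0], "rotation": [0, 0, 2]},
  {"slide": [-3, 19, 0], "rotation": [0, 0, 2.1]},
  {"slide": [-2, 19, 0], "rotation": [0, 0, 2]},
  {"slide": [-2, 20, 0], "rotation": [0, 0, 2]},
  {"slide": [-1, 19, 0], "rotation": [0, 0, 2]},
  {"slide": [0, 19, 0], "rotation": [0, 0, 2.1]},
  {"slide": [0, 20, 0], "rotation": [0, 0, 2]},
  {"slide": [1, 19, 0], "rotation": [0, 0, 2]},
  {"slide": [1, 19, 0], "rotation": [0, 0, 2.1]},
  {"slide": [3, 19, 0], "rotation": [0, 0, 2]},
  {"slide": [3, 19, 0], "rotation": [0, 0, 2]},
  {"slide": [3, 19, 0], "rotation": [0, 0, 2]},
  {"slide": [5, 19, 0], "rotation": [0, 0, 2.1]},
  {"slide": [5, 19, 0], "rotation": [0, 0, 2]},
  {"slide": [0, 0, 0], "rotation": [0, 0, 0]},
  {"slide": [0, 0, 0], "rotation": [0, 0, 0]},
])

```text
time: 11.8
tool_pos: [0.5338, 0.0786, 0.0349]
tool_rot: [-0.001, 0.312, 0.95, -0.0]
contact_force: [-0.7, -0.4, -2.9]
gripper_width: 0.24
```

```bash
cat > look.py <<'E'
import sys
from fit import *
s=state();p=s['tool_pos'];q=s['tool_rot']
from mv import rot
x=-rot(q).as_matrix()[:,0];yaw=np.arctan2(x[1],x[0])
print(s['time'],p,'cupyaw',np.degrees(yaw),'F',s['contact_force'],s['gripper_width'])
g=p-.0195*np.array([np.cos(yaw),np.sin(yaw),0])+[0,0,.040]
print('hub',g+.15*np.array([np.cos(yaw),np.sin(yaw),.28]))
tag=sys.argv[1]
f=grab('side');t=grab('top')
P=cuppts(g,yaw)
a=overlay(f,P,(300,120,460,240),'a',5);b=overlay(t,P,(220,60,360,180),'b',5)
c=np.zeros((600,1500,3),np.uint8);c[:600,:800]=a;c[:600,800:]=b
cv2.imwrite('pics/%s_s.png'%tag,a);cv2.imwrite('pics/%s_t.png'%tag,b)
E
python3 look.py L1
```

```text
11.8 [0.53375836 0.0785688  0.03485669] cupyaw -36.385694635992834 F [-0.73506704 -0.4218497  -2.86181386] 0.24012814063640475
hub [0.63881634 0.00115386 0.11685669]
```

View pics/L1_s.png

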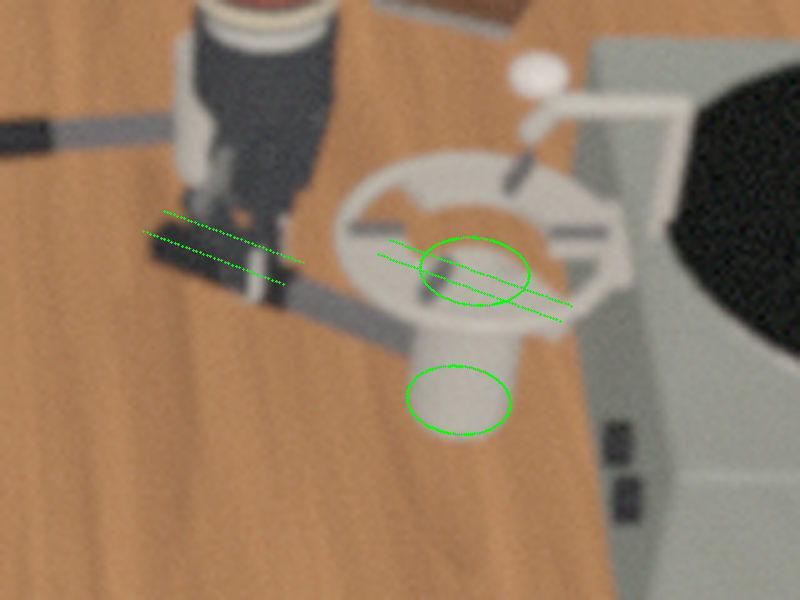

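View pics/L1_t.png

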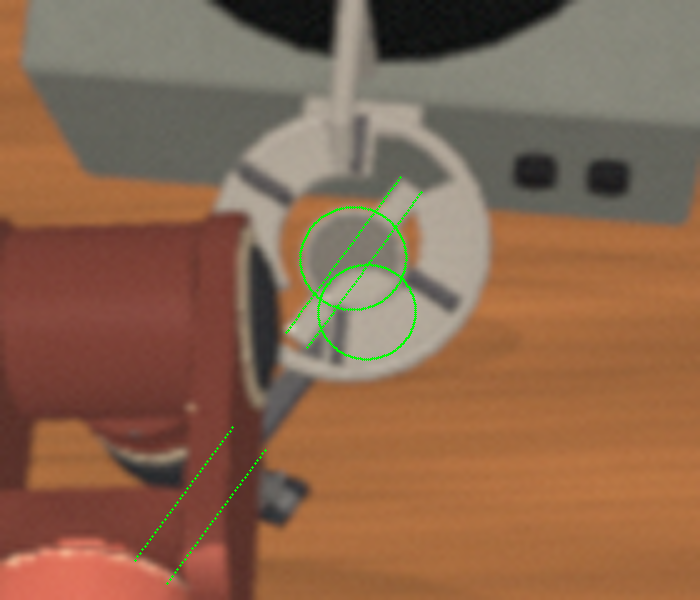

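Call:
jog_arm([
  {"slide": [0, 0, -6], "rotation": [0, 0, 0]},
  {"slide": [0, 0, -8], "rotation": [0, 0, 0]},
  {"slide": [0, 0, -6], "rotation": [0, 0, 0]},
  {"slide": [0, 0, -3], "rotation": [0, 0, 0]},
  {"slide": [0, 0, 0], "rotation": [0, 0, 0]},
])

```text
time: 12.32
tool_pos: [0.5355, 0.0776, 0.0606]
tool_rot: [0.002, 0.313, 0.95, 0.001]
contact_force: [-0.1, -0.0, -2.1]
gripper_width: 0.234
```

```bash
python3 look.py L2
python3 - <<'E'
import cv2,numpy as np
a=cv2.imread('pics/L2_t.png')
from h import *
from ov import ringpts
t=grab('top')
for u,v in proj(t,ringpts((.639,0,.16),23.5)): cv2.circle(a,(int((u-220+.5)*5),int((v-60+.5)*5)),1,(255,0,0),-1)
cv2.imwrite('pics/L2_t.png',a)
E
```

```text
12.3167 [0.53553941 0.07759572 0.06059504] cupyaw -36.527653545168114 F [-9.03121632e-02 -1.31221993e-03 -2.12126510e+00] 0.23435082647441585
hub [ 6.40405257e-01 -7.92710768e-05  1.42595045e-01]
```

View pics/L2_t.png

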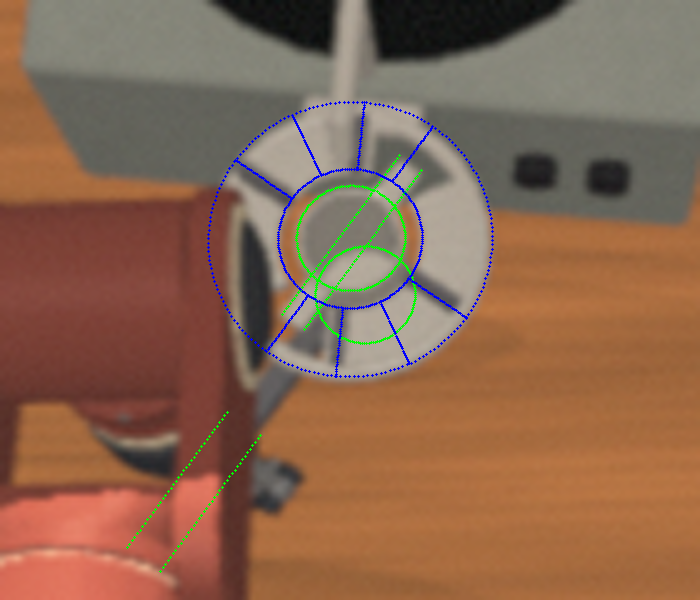

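View pics/L2_s.png

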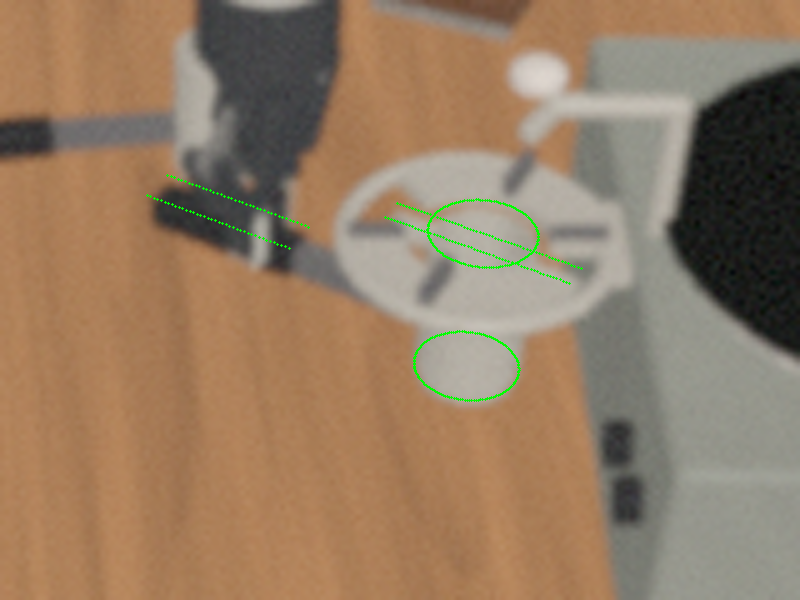

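Call:
jog_arm([
  {"slide": [0, 0, -4], "rotation": [0, 0, 0]},
  {"slide": [0, 0, -5], "rotation": [0, 0, 0]},
  {"slide": [0, 0, -6], "rotation": [0, 0, 0]},
  {"slide": [0, 0, -6], "rotation": [0, 0, 0]},
  {"slide": [0, 0, -6], "rotation": [0, 0, 0]},
  {"slide": [0, 0, -5], "rotation": [0, 0, 0]},
  {"slide": [0, 0, 0], "rotation": [0, 0, 0]},
  {"slide": [0, 0, 0], "rotation": [0, 0, 0]},
])

```text
time: 13.13
tool_pos: [0.5347, 0.0779, 0.0914]
tool_rot: [0.001, 0.313, 0.95, 0.0]
contact_force: [-0.5, 0.1, -1.1]
gripper_width: 0.24
```

```bash
python3 look.py L3
```

```text
13.1333 [0.53472452 0.07791243 0.09137559] cupyaw -36.49754278334035 F [-0.45628056  0.1048328  -1.06498917] 0.23956412472406255
hub [6.39631166e-01 2.92550971e-04 1.73375591e-01]
```

View pics/L3_t.png

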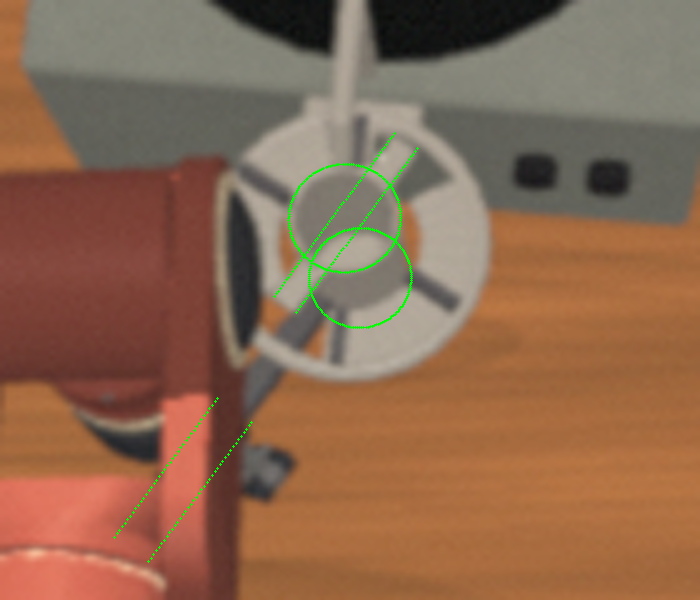

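View pics/L3_s.png

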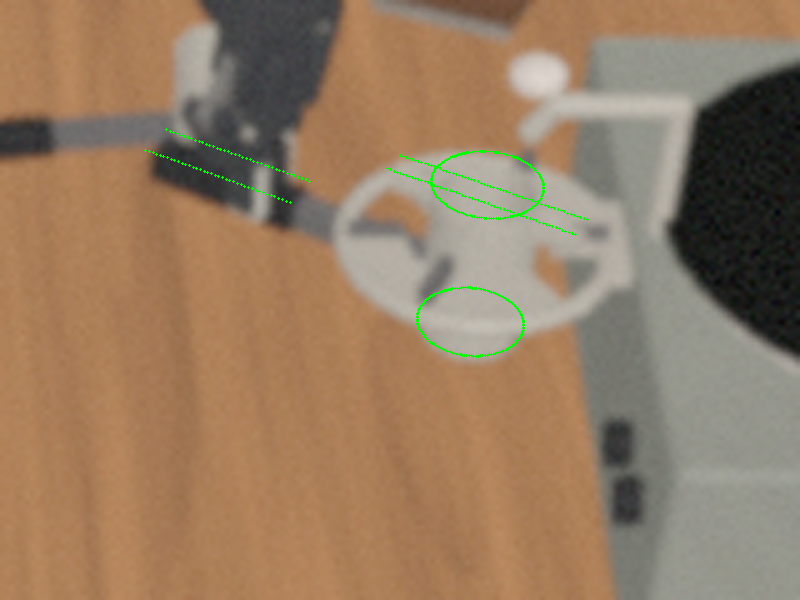

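Call:
jog_arm([
  {"slide": [-0.2, -6.8, 0], "rotation": [0, 0, -3]},
  {"slide": [-0.2, -6.8, 0], "rotation": [0, 0, -3]},
  {"slide": [-0.2, -6.8, 0], "rotation": [0, 0, -3]},
  {"slide": [-0.2, -6.8, 0], "rotation": [0, 0, -3]},
  {"slide": [-0.2, -6.8, 0], "rotation": [0, 0, -3]},
  {"slide": [-0.2, -6.8, 0], "rotation": [0, 0, -3]},
  {"slide": [-0.2, -6.8, 0], "rotation": [0, 0, -3]},
  {"slide": [-0.2, -6.8, 0], "rotation": [0, 0, -3]},
  {"slide": [-0.2, -6.8, 0], "rotation": [0, 0, -3]},
  {"slide": [-0.2, -6.8, 0], "rotation": [0, 0, -3]},
  {"slide": [0, 0, 0], "rotation": [0, 0, 0]},
])

```text
time: 14.15
tool_pos: [0.5092, 0.0143, 0.0901]
tool_rot: [-0.001, 0.057, 0.998, -0.0]
contact_force: [-0.2, 0.1, -1.6]
gripper_width: 0.237
```

```bash
python3 look.py L4
```

```text
14.15 [0.50924566 0.01434726 0.09010013] cupyaw -6.514805958946067 F [-0.19712705  0.14560758 -1.61347077] 0.23694915317824233
hub [ 6.38902962e-01 -4.59262476e-04  1.72100128e-01]
```

View pics/L4_t.png

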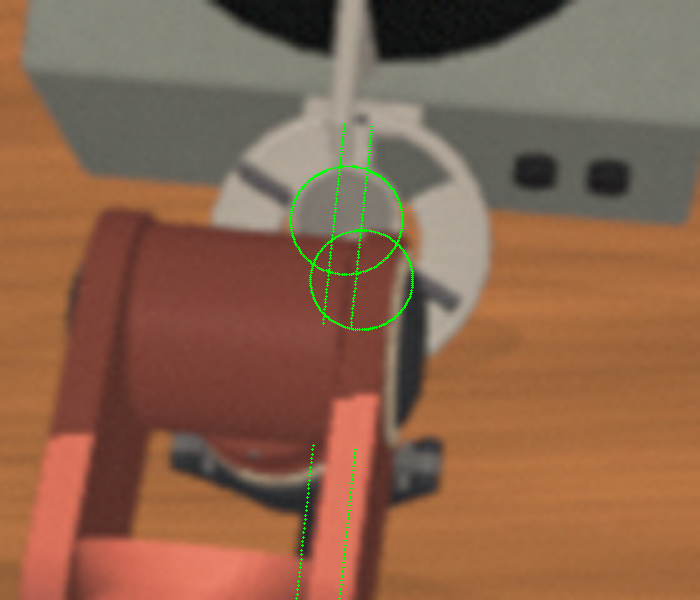

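Call:
jog_arm([
  {"slide": [-0.2, -6.8, 0], "rotation": [0, 0, -3]},
  {"slide": [-0.2, -6.8, 0], "rotation": [0, 0, -3]},
  {"slide": [-0.2, -6.8, 0], "rotation": [0, 0, -3]},
  {"slide": [-0.2, -6.8, 0], "rotation": [0, 0, -3]},
  {"slide": [-0.2, -6.8, 0], "rotation": [0, 0, -3]},
  {"slide": [-0.2, -6.8, 0], "rotation": [0, 0, -3]},
  {"slide": [-0.2, -6.8, 0], "rotation": [0, 0, -3]},
  {"slide": [-0.2, -6.8, 0], "rotation": [0, 0, -3]},
  {"slide": [-0.2, -6.8, 0], "rotation": [0, 0, -3]},
  {"slide": [-0.2, -6.8, 0], "rotation": [0, 0, -3]},
  {"slide": [0, 0, 0], "rotation": [0, 0, 0]},
  {"slide": [0, 0, 0], "rotation": [0, 0, 0]},
])

```text
time: 15.25
tool_pos: [0.52, -0.051, 0.0905]
tool_rot: [-0.0, -0.203, 0.979, 0.0]
contact_force: [0.5, -0.0, -2.1]
gripper_width: 0.237
```

```bash
python3 look.py L5
```

```text
15.25 [ 0.5200011  -0.05103313  0.09053044] cupyaw 23.381428287559373 F [ 0.46764268 -0.04186492 -2.11258882] 0.2371918480151398
hub [0.63978487 0.00075585 0.17253044]
```

View pics/L5_t.png

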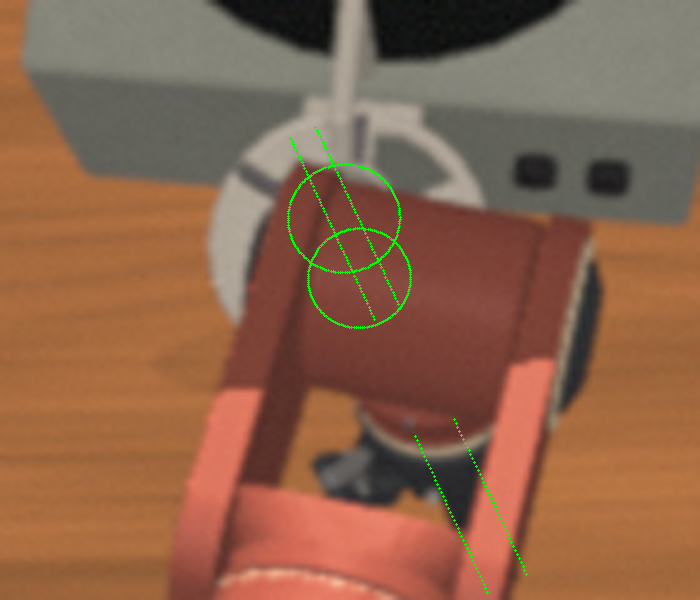

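View pics/L5_s.png

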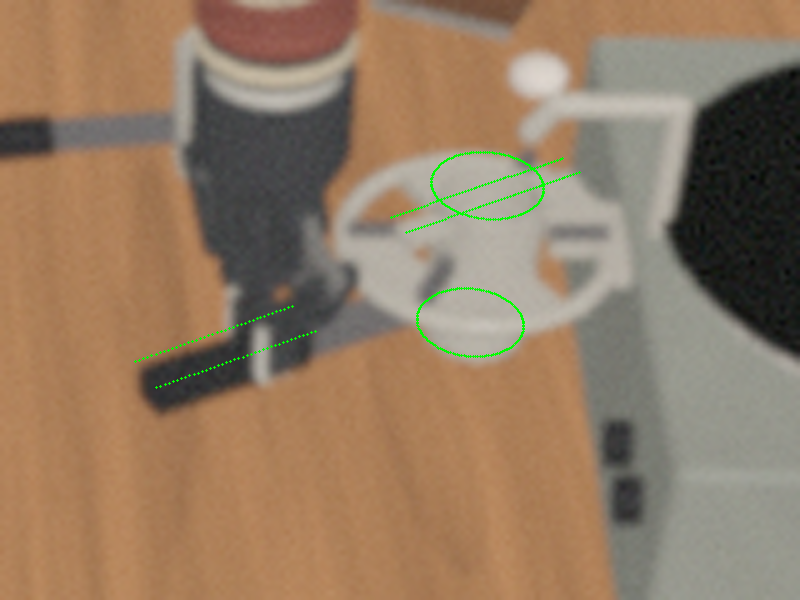

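Call:
jog_arm([
  {"slide": [0, 0, 3], "rotation": [0, 0, 0]},
  {"slide": [0, 0, 3], "rotation": [0, 0, 0]},
  {"slide": [0, 0, 2], "rotation": [0, 0, 0]},
  {"slide": [0, 0, 2], "rotation": [0, 0, 0]},
  {"slide": [0, 0, 0], "rotation": [0, 0, 0]},
  {"slide": [0, 0, 0], "rotation": [0, 0, 0]},
])

```text
time: 15.85
tool_pos: [0.5198, -0.0512, 0.0804]
tool_rot: [-0.0, -0.204, 0.979, 0.0]
contact_force: [-0.6, -1.0, -2.9]
gripper_width: 0.235
```

```bash
python3 -c "
from h import *
s=state();print(s['tool_pos'],s['contact_force'],s['ft_torque'])"
```

```text
[ 0.51983176 -0.05120424  0.08043535] [-0.63811144 -0.9546699  -2.8742663 ] [-0.06650626  0.26266644 -0.00083213]
```

Call:
jog_arm([
  {"slide": [0, 0, 1], "rotation": [0, 0, 0]},
  {"slide": [0, 0, 1], "rotation": [0, 0, 0]},
  {"slide": [0, 0, 0], "rotation": [0, 0, 0]},
])

```text
time: 16.1
tool_pos: [0.5202, -0.0513, 0.0788]
tool_rot: [0.0, -0.204, 0.979, -0.0]
contact_force: [0.6, -0.3, -0.9]
gripper_width: 0.238
```

```bash
python3 -c "
from h import *
s=state();print(s['tool_pos'],s['contact_force'],s['ft_torque'])"
```

```text
[ 0.52023137 -0.05127447  0.07879164] [ 0.59446529 -0.25634171 -0.92159178] [-0.09382544  0.07343759 -0.02959205]
```

Call:
jog_arm([
  {"slide": [0, 0, 0.5], "rotation": [0, 0, 0]},
  {"slide": [0, 0, 0], "rotation": [0, 0, 0]},
  {"slide": [0, 0, 0], "rotation": [0, 0, 0]},
])

```text
time: 16.35
tool_pos: [0.5203, -0.0513, 0.0785]
tool_rot: [0.0, -0.204, 0.979, -0.0]
contact_force: [1.3, -0.3, -0.6]
gripper_width: 0.237
```

```bash
python3 look.py L6; python3 -c "
from h import *
s=state();print(s['tool_pos'],s['contact_force'],s['ft_torque'])"
```

```text
16.35 [ 0.520337   -0.05127813  0.07850483] cupyaw 23.498772299235586 F [ 1.34059072 -0.29776236 -0.63288066] 0.23701697830912688
hub [0.64001446 0.00075606 0.16050483]
[ 0.52030479 -0.05127854  0.07848227] [ 0.16226185  0.18736851 -0.92926044] [-0.02827471  0.00821161 -0.0400117 ]
```

View pics/L6_s.png

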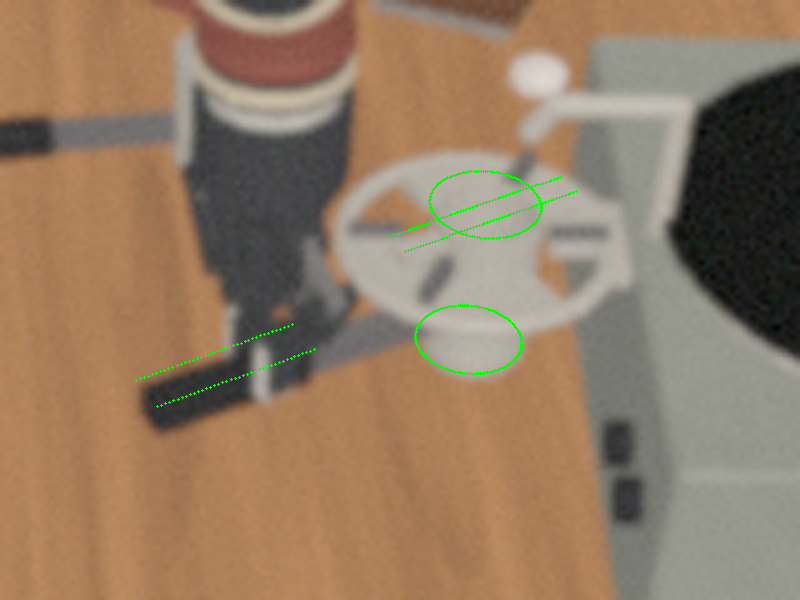

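Torque has dropped to about 0, so the ears rest on the ring between the ridge and the stop. Releasing.

Call:
jog_arm([
  {"slide": [0, 0, 0], "rotation": [0, 0, 0]},
  {"slide": [0, 0, 0], "rotation": [0, 0, 0]},
  {"slide": [0, 0, 0], "rotation": [0, 0, 0]},
  {"slide": [0, 0, 0], "rotation": [0, 0, 0]},
  {"slide": [0, 0, 0], "rotation": [0, 0, 0]},
  {"slide": [0, 0, 0], "rotation": [0, 0, 0]},
], fingers=0.8)

```text
time: 16.95
tool_pos: [0.52, -0.0513, 0.0783]
tool_rot: [0.0, -0.204, 0.979, -0.0]
contact_force: [0.2, -0.4, 0.4]
gripper_width: 0.804
```

```bash
python3 look.py L7
```

```text
16.95 [ 0.52004763 -0.05128751  0.07828865] cupyaw 23.497709896978396 F [ 0.18285837 -0.39025876  0.36283294] 0.8039375427551159
hub [0.63972605 0.00074446 0.16028865]
```

View pics/L7_s.png

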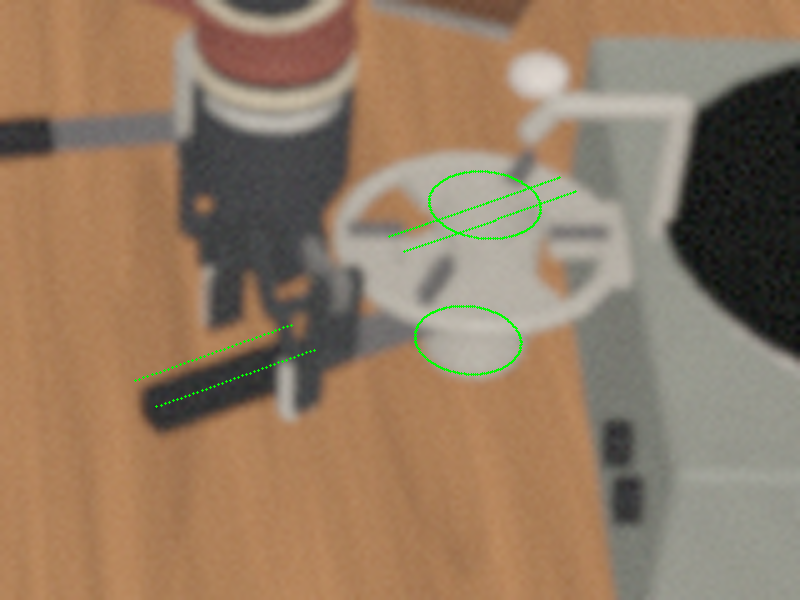

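The cup stays put (grip still at side ~(329–370, 195–205)) and the fingers are clear of it. Retreat up and back.

Call:
jog_arm([
  {"slide": [0, 0, -10], "rotation": [0, 0, 0]},
  {"slide": [0, 0, -20], "rotation": [0, 0, 0]},
  {"slide": [0, 0, -25], "rotation": [0, 0, 0]},
  {"slide": [0, 0, -25], "rotation": [0, 0, 0]},
  {"slide": [10, 0, -20], "rotation": [0, 0, 0]},
  {"slide": [25, 0, -5], "rotation": [0, 0, 0]},
  {"slide": [25, 0, 0], "rotation": [0, 0, 0]},
  {"slide": [25, 0, 0], "rotation": [0, 0, 0]},
  {"slide": [10, 0, 0], "rotation": [0, 0, 0]},
  {"slide": [0, 0, 0], "rotation": [0, 0, 0]},
  {"slide": [0, 0, 0], "rotation": [0, 0, 0]},
])

```text
time: 17.97
tool_pos: [0.4333, -0.0892, 0.1838]
tool_rot: [0.001, -0.203, 0.979, -0.0]
contact_force: [-0.5, 0.1, -0.2]
gripper_width: 0.8
```

Run:
```python
from fit import *
s=state();print(s['time'],s['tool_pos'],s['contact_force'])
y=np.radians(23.5);g=np.array([.6395,.0005,.118])-.15*np.array([np.cos(y),np.sin(y),0])
f=grab('side');t=grab('top');P=cuppts(g,y)
overlay(f,P,(300,120,460,240),'e_s',5);overlay(t,P,(220,60,360,180),'e_t',5)
cv2.imwrite('pics/e_full.png',f['frame'])
```

```text
17.9667 [ 0.43333348 -0.08924501  0.18383429] [-0.49249849  0.12633061 -0.23280413]
```

View pics/e_s.png

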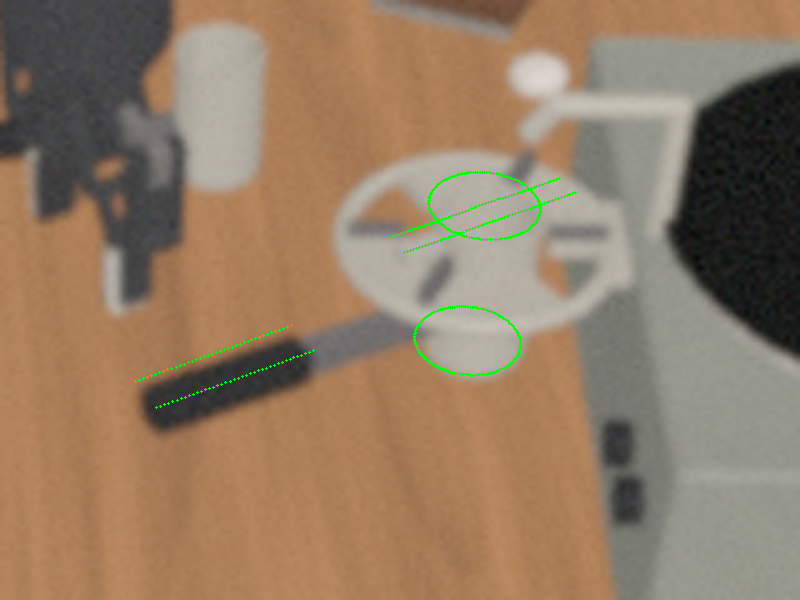

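View pics/e_t.png

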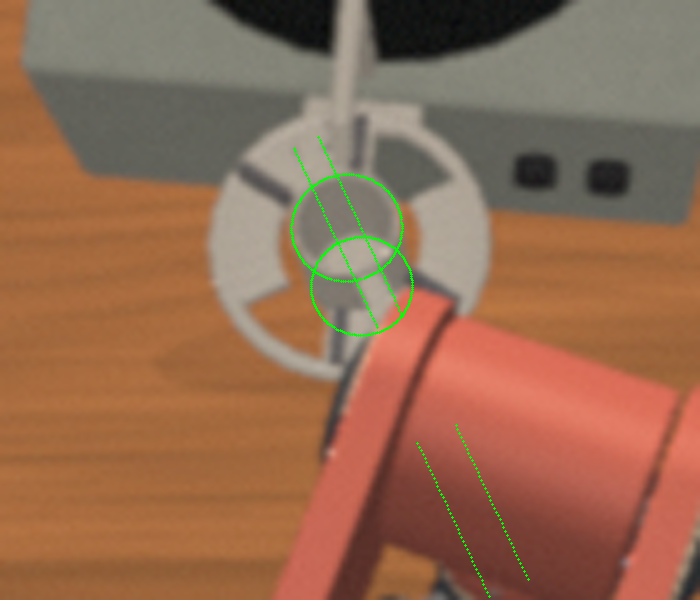

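View pics/e_full.png

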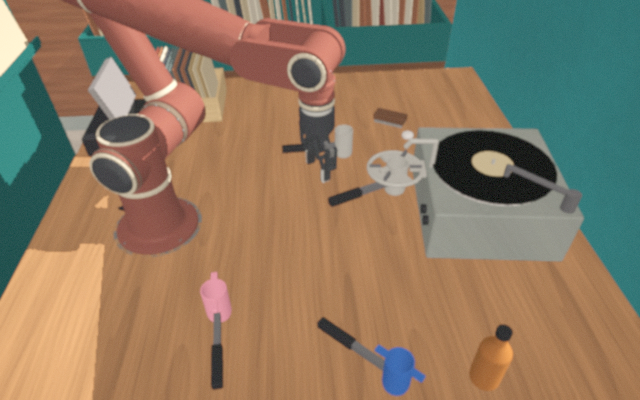

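Side and top views show the cup hanging level in the ring. Its ears are midway between the ridges and the stops, and the gripper is clear of it. The plain cup stands where it was, at side (344,141). Handing in.

```bash
python3 -c "
from plant import *
print(manip.job_done())"
```

```text
the job is handed in; nothing more can be done
None
```

The eared cup now hangs locked in the washer's ring, and I've handed the job in at about 18 s. I brought it up through the notches at about −36.5° and swung the handle 60° counter-clockwise. The ears passed the ridges about 13 mm up, then I let them down onto the seats and released.

**What went wrong:** the first grasp closed on nothing, because the real fingertips sat about 25 mm higher than the reported TCP. The next one held but was shallow, so I re-gripped 9 mm deeper (opening 0.24), and that held through the rest of the job.

**Last checks:**
- **Resting on the ring:** wrist torque fell from 0.27 to about 0 N·m as the ears touched down at the expected height.
- **Position:** after release, both pictures show the cup level at about 23.5°, with its ears between ridges and stops. The arm is clear and not touching anything.
- **Other things:** the plain, blue and pink cups were not touched.
- **Disagreement:** the side camera shows the cup and ring about 2 pixels lower than my model predicts. It was the same while the cup stood on the table, so I took it as a camera offset. The top view fits within about a pixel.

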